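# Uncover the mug and stand the red and blue markers in it

### The arm

A 6-joint arm with a two-finger parallel gripper is mounted at the origin on the work surface. World frame = base frame: x ahead of the robot, y to its left, z up, the work surface at z = 0. Lengths are in mm, angles in rad, forces in N, time in s.
With the tool pointing down it reaches from about 350 to 875 mm from the base axis. Payload 4.2 kg.
Tool frame: the origin (TCP) lies midway between the tips of the shut fingers; the grasp point (between the pads) lies 19 mm behind it (arm.tcp_to_grasp is the distance from the TCP to the grasp point, in mm); z points along the fingers, y is the line along which they close (so a half turn about z gives the same grasp; the last joint's range is limited). The gripper opens to 85 mm and grips with 20 to 120 N. Pads are 22 mm wide; open, the fingers measure 114 mm over their backs; the gripper's body (76 mm by 85 mm) begins 54 mm behind the grasp point. The pads swing forward as they close: fully open they stand 13 mm farther back than shut.
Start: joints at [1.507, 0.385, 0.008, 0, -1.194, -0.259], TCP at [198.232, 592.708, 231.312] pointing down, gripper open.
Joint ranges: [-3.14, 3.14], [-1.21, 2.06], [-1.07, 1.41], [-3.16, 2.05], [-2.99, -0.16], [-3.1, 3.1]. Speed limits (rad/s): [2.79, 2.79, 3.14, 3.14, 3.14, 3.14].

### API

Orientations are given as a unit quaternion [x, y, z, w].
In Python, from bench import arm, get_image gives the robot as it stands.
- The arm moves only by the tool drive_tool, never from a script. Its argument "deltas" is a list of rows, each a list of 2 entries, a list of its own where there are three numbers: the shift along the tool's x, y, z in cm, then the turn, a rotation vector about the tool's x, y, z in degrees. In form: [[[x, y, z], [ax, ay, az]], ...]. A call has 1 to 12 rows; each row shifts and turns the commanded pose from where the row before left it, along the tool's axes as they then stand; what a row does not reach is not made up. A row lasts 1/10 s, in which the tool goes at most 50 mm and 8.59 degrees, less where a joint would pass 70% of its speed; a pose out of reach is approached as far as the arm can. A call with a gripper value outside its range is refused whole. "claw" is the finger opening in cm, from 0 to 8.54, set as the call begins (left out, the last holds). The fingers move at their own pace and stop on an object; the grip force is fixed at half the most. Time passes only in rows, so rows that do not move let the fingers close. It gives the time, the measured TCP pose, the force, the opening and the grip force at its end, in the units of the state.
- arm.read_state(): the state, without advancing time (a new reading comes with each control period).
- get_image(name): name is "scene" or "top" or "wrist"; returns a dict with "img" (420x560x3 uint8, red, green, blue), "fx", "fy", "cx", "cy" (pixels), "eye" and "orientation" of the camera in the world; the wrist camera has in their place "mount" (4x4, takes a point from camera to tool coordinates, whose origin is the TCP and whose axes are the flange's). Camera axes: x right, y down, z forward; pixel columns grow to the right and rows downward; lengths in mm; the calibration is good to about 2 mm. A picture is of the moment at which its call begins: read the wrist's pose just before it. There is no depth.
- arm.job_done(): hands the job in; it is judged then, once.
The state is a dict: "clock": time; "joints": joint angles; "joint_vel": joint speeds; "joint_efforts": joint torques, N m; "position": TCP position; "ee_rot": TCP orientation; "contact_force": force on the tool from outside, world axes, zero at the start; "wrist_torque": the same for the moment, N m; "gripper_width": finger opening in mm; "grasp_force": force on a finger pad.
Only numpy, scipy, OpenCV 4.12 (cv2) and the standard library are available. Lean on these libraries where they do the work, as an engineer would, in place of code of your own. Each camera call takes 0.05 s, during which the arm holds its last target. There are 200 camera calls.

### The job

Take the loose lid off the mug and lay it flat, tab up, on the round cork trivet, and stand the red and the blue marker in the mug, caps up, lowering each one in rather than dropping it. Leave the black marker in its tray, keep the mug upright where it stands, and do not push the tape gun, the clear box or the jar.

Things in the scene. Friction and masses are not known exactly. Their poses are not given: they have to be found in the camera images.
- mug: blue ceramic mug, loose, about 0.36 kg, 95 mm tall, 82 mm across the rim, walls 4 mm, inner floor about 5 mm above the counter, mouth 74 mm wide. Origin: centre of its underside, z up. Its handle sticks out to about 75 mm from the axis along its +y
- lid: round bamboo lid, loose on the mug, 70 g: disc 90 mm across, 6 mm thick, on the rim; plug below it 60 mm across, 6 mm deep, loose in the mouth; upright yellow tab on top near the edge. Origin: centre of the plug's underside, z up: disc spans z 6-12 mm, tab z 12-36 mm. Tab centred 34 mm from the axis along the lid's +x, 10 mm thick (x), 26 mm wide (y). Laid flat it rests on its plug
- trivet: round cork trivet, fixed, 150 mm across, 8 mm thick, empty. Origin: centre of its underside on the counter
- tray: teal hard-silicone marker tray, fixed, base x -45 to +100 mm, y -78 to +78 mm, 69 mm tall, with three square sockets (20 mm wide, 42 mm deep) 52 mm apart along its y. They lean 40 degrees from vertical (play 3 degrees): markers stick out toward the tray's -x. Origin on the counter; a seated marker's foot is at about x 54, z 22 mm, its cap end at x -40, z 133 mm in the tray's frame
- marker_red: red capped marker: round rod 145 mm long, 18 mm across, 30 g, white barrel, red cap (upper 55 mm) and red foot ring. Origin: centre of its foot (uncapped end); z axis runs from foot to cap. At first it leans in one of the three sockets of the tray, foot 42 mm deep, 103 mm sticking out, cap up
- marker_blue: blue capped marker: round rod 145 mm long, 18 mm across, 30 g, white barrel, blue cap (upper 55 mm) and blue foot ring. Origin: centre of its foot (uncapped end); z axis runs from foot to cap. At first it leans in one of the three sockets of the tray, foot 42 mm deep, 103 mm sticking out, cap up
- marker_black: black capped marker: round rod 145 mm long, 18 mm across, 30 g, white barrel, black cap (upper 55 mm) and black foot ring. Origin: centre of its foot (uncapped end); z axis runs from foot to cap. At first it leans in one of the three sockets of the tray, foot 42 mm deep, 103 mm sticking out, cap up. To be left where it is
- tapegun: orange handheld tape gun with a black lever and a roll of tape, a bystander, loose, 0.4 kg, standing on its base; it spans x -128 to +95 mm, y -33 to +33 mm, and is 106 mm tall. Origin on the counter under it, x along its length (handle toward -x)
- clearbox: small open clear plastic box, a bystander, loose, 90 x 90 mm, 60 mm tall. Origin: centre of its underside
- jar: amber glass jar with a white cap, a bystander, loose, 56 mm across, 100 mm tall. Origin: centre of its underside
Things that resemble listed ones, but are neither listed nor needed, are in the scene too. What is meant by the lid is not green, purple or turquoise, and is the smaller of those in its own colour.

How it is judged:
By the outcome, as a careful person would: the job done as asked, in the order asked, and still so for the second after the job is handed in, with the robot touching nothing.
It also fails if it takes over 72 s, if anything falls off the work surface, if the arm or the gripper's body presses on something with over 40 N, if the wrist force passes 120 N, or if a joint passes its speed limit or range.

## Working session

There is one attempt and no reset: what is moved stays moved. The work goes in short steps, Python scripts to look and compute and a tool call to move; the robot and the scene stay as the last step left them, time stands still between calls to the robot, and variables do not carry over. Pictures are saved under pics/ and viewed, at most 10 in all, crops included, and the job is handed in when it is done.

Besides the shell and the picture viewer there is one more tool, called after "Request:" as name(argument=value, ...) on one line, values as JSON. drive_tool: Moves the arm, as the interface text tells. Its arguments: {"type":"object","properties":{"deltas":{"type":"array"},"claw":{"type":"number"}},"required":["deltas"]}

```bash
mkdir -p pics; ls; python3 - <<'E'
from bench import arm,get_image
import cv2,numpy as np,pickle
s=arm.read_state();print(s)
d={}
for n in("scene","top"):
    m=get_image(n);d[n]=m;cv2.imwrite(f"pics/{n}0.png",m["img"][:,:,::-1]);print({k:v for k,v in m.items() if k!="img"})
pickle.dump(d,open("v0.pkl","wb"))
E
```

```text
pics
{'clock': 0.0, 'joints': array([ 1.50657479e+00,  3.85548192e-01,  6.63102644e-03, -4.86496169e-04,
       -1.19399655e+00, -2.58600257e-01]), 'joint_vel': array([ 0.00015201, -0.00077059,  0.00039724,  0.00129743,  0.00140859,
       -0.00030197]), 'joint_efforts': array([ 1.38133109e-04, -3.92290914e+01,  1.88402975e+01,  4.18638647e+00,
       -4.59129267e-03, -5.21995418e-06]), 'position': array([198.07756889, 592.16981723, 230.23052108]), 'ee_rot': array([ 9.86986514e-01, -1.60799406e-01, -1.22289987e-04,  1.07563437e-03]), 'contact_force': array([-0.2109555 ,  0.20502885,  0.4428435 ]), 'wrist_torque': array([ 0.03238935, -0.03359411,  0.04421962]), 'grasp_force': 0.0, 'gripper_width': 85.3739048413805}
{'fx': 394.9403080283724, 'fy': 394.9403080283724, 'cx': 283.7031901804832, 'cy': 212.47699053999222, 'eye': array([1213.00465634, -144.13332863,  834.13004799]), 'orientation': array([ 0.7157957 ,  0.60206904, -0.23410504, -0.26522485])}
{'fx': 390.4776729876151, 'fy': 390.4776729876151, 'cx': 273.7895148982221, 'cy': 210.97642515592625, 'eye': array([462.00967658, -13.64080852, 987.90295543]), 'orientation': array([ 0.71557173, -0.69523318,  0.05577717, -0.03868889])}
```

View pics/scene0.png

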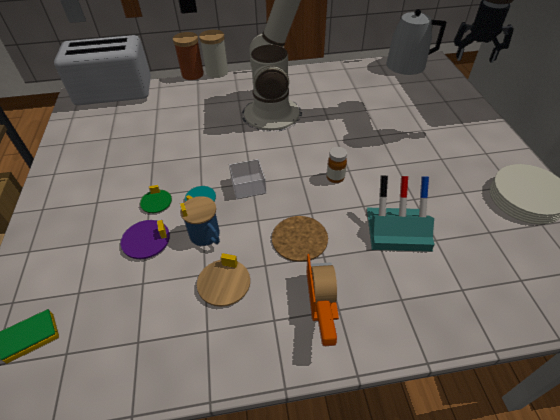

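View pics/top0.png

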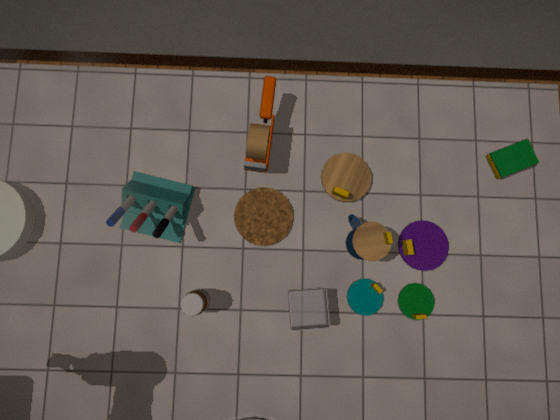

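The scene view shows the mug with its bamboo lid at (203,215), with the tab at (185,210). The trivet is at (300,238), and the red and blue markers are at (404,195) and (424,195). In the top view the lid is at (371,241), its tab at (389,238) and the trivet at (264,216). The caps are at blue (120,212), red (142,218) and black (165,224).

```bash
cat > h.py <<'E'
import numpy as np,cv2,pickle
from scipy.spatial.transform import Rotation as R
def cam(m,st=None):
    if "mount" in m:
        T=np.eye(4);T[:3,:3]=R.from_quat(st["ee_rot"]).as_matrix();T[:3,3]=st["position"];T=T@np.array(m["mount"]);return T[:3,3],T[:3,:3]
    return np.array(m["eye"]),R.from_quat(m["orientation"]).as_matrix()
def ray(m,uv,st=None):
    e,r=cam(m,st);d=r@np.array([(uv[0]-m["cx"])/m["fx"],(uv[1]-m["cy"])/m["fy"],1]);return e,d/np.linalg.norm(d)
def plane(m,uv,z,st=None):
    e,d=ray(m,uv,st);return e+d*(z-e[2])/d[2]
def proj(m,p,st=None):
    e,r=cam(m,st);q=r.T@(np.array(p)-e);return np.array([q[0]/q[2]*m["fx"]+m["cx"],q[1]/q[2]*m["fy"]+m["cy"]])
def tri(rs):
    A=np.zeros((3,3));b=np.zeros(3)
    for e,d in rs:
        P=np.eye(3)-np.outer(d,d);A+=P;b+=P@e
    x=np.linalg.solve(A,b);return x,[np.linalg.norm((np.eye(3)-np.outer(d,d))@(x-e)) for e,d in rs]
def blobs(m,lo,hi,amin=15,box=None):
    h=cv2.cvtColor(np.ascontiguousarray(m["img"]),cv2.COLOR_RGB2HSV);k=cv2.inRange(h,lo,hi)
    if box: 
        z=np.zeros_like(k);x0,y0,x1,y1=box;z[y0:y1,x0:x1]=k[y0:y1,x0:x1];k=z
    n,l,s,c=cv2.connectedComponentsWithStats(k)
    return k,l,[(i,s[i][4],c[i].round(1).tolist(),s[i][:4].tolist()) for i in range(1,n) if s[i][4]>=amin]
E
python3 - <<'E'
from h import *
d=pickle.load(open("v0.pkl","rb"))
for n in d:
    m=d[n];print(n)
    for name,lo,hi in(("yel",(20,200,120),(32,255,255)),("red",(0,140,60),(4,255,255)),("red2",(172,120,50),(180,255,255)),("blue",(100,120,40),(125,255,255)),("brown",(8,60,60),(22,199,255)),("teal",(80,80,40),(97,255,255)),("orange",(4,200,120),(15,255,255))):
        print(name,[b[1:] for b in blobs(m,lo,hi,25)[2]])
    h=cv2.cvtColor(m["img"],cv2.COLOR_RGB2HSV)
    for p in ([(371,241),(264,216),(142,218),(120,212),(389,238),(165,224),(352,240)] if n=="top" else [(203,215),(300,238),(404,190),(424,190),(185,210),(383,190),(203,235)]):print(p,h[p[1],p[0]],end=' ')
E
```

```text
scene
yel [(np.int32(26), [182.8, 206.6], [181, 203, 5, 8]), (np.int32(53), [160.1, 225.2], [157, 220, 7, 11]), (np.int32(62), [228.3, 256.5], [221, 254, 15, 6])]
red [(np.int32(136), [404.0, 186.3], [401, 176, 7, 22])]
red2 []
blue [(np.int32(137), [424.3, 186.9], [421, 177, 8, 21]), (np.int32(587), [203.8, 231.8], [186, 216, 33, 29])]
brown [(np.int32(301), [211.5, 36.2], [199, 29, 26, 16]), (np.int32(367), [186.7, 41.3], [172, 32, 26, 36]), (np.int32(147), [464.9, 69.0], [455, 63, 19, 16]), (np.int32(1315), [30.3, 124.8], [4, 105, 51, 53]), (np.int32(1525), [10.2, 175.8], [0, 132, 30, 90]), (np.int32(27), [342.7, 165.0], [335, 158, 12, 13]), (np.int32(720), [198.7, 209.7], [180, 197, 36, 27]), (np.int32(2008), [299.4, 238.0], [272, 216, 56, 46]), (np.int32(39), [1.4, 237.6], [0, 233, 5, 13]), (np.int32(1901), [222.8, 283.4], [196, 255, 54, 52]), (np.int32(33), [306.7, 272.1], [306, 261, 3, 25]), (np.int32(818), [324.4, 282.8], [310, 262, 27, 43]), (np.int32(80), [40.7, 341.2], [9, 311, 50, 52]), (np.int32(268), [521.5, 368.6], [511, 360, 22, 22]), (np.int32(111), [510.2, 373.2], [
[... 1608 characters left out ...]
[257.3, 140.5], [245, 117, 27, 45]), (np.int32(1874), [346.2, 175.9], [321, 152, 51, 50]), (np.int32(26), [490.2, 166.6], [485, 156, 12, 23]), (np.int32(31), [263.9, 166.5], [257, 162, 12, 11]), (np.int32(2782), [263.3, 216.1], [234, 187, 60, 59]), (np.int32(1196), [370.9, 241.0], [352, 221, 42, 40])]
teal [(np.int32(2615), [161.1, 203.2], [127, 172, 68, 70]), (np.int32(975), [363.8, 297.5], [347, 279, 36, 37])]
orange [(np.int32(415), [267.0, 96.4], [260, 77, 15, 40]), (np.int32(68), [269.2, 139.9], [266, 115, 8, 49])]
(371, 241) [ 15 133 127] (264, 216) [ 16 157  96] (142, 218) [  2 171  73] (120, 212) [122  68  68] (389, 238) [ 23 255 148] (165, 224) [ 14 255  11] (352, 240) [ 14 115  89]
```

```bash
python3 - <<'E'
from h import *
d=pickle.load(open("v0.pkl","rb"));t,s=d["top"],d["scene"]
def fit(m,lo,hi,box,z,zt):
    k,l,b=blobs(m,lo,hi,100,box);b=max(b,key=lambda x:x[1])
    c=max(cv2.findContours((l==b[0]).astype(np.uint8),0,1)[0],key=cv2.contourArea)
    P=np.array([plane(m,p[0],z)[:2] for p in cv2.convexHull(c)],np.float32)
    (x,y),r=cv2.minEnclosingCircle(P);return round(x,1),round(y,1),round(r,1)
print("trivet",[fit(m,(8,60,60),(22,220,255),bx,8,0) for m,bx in((t,(225,180,300,255)),(s,(265,210,332,265)))])
print("lid",[fit(m,(8,60,60),(22,199,255),bx,101,0) for m,bx in((t,(345,215,400,270)),(s,(178,195,220,226)))])
p,e=tri([ray(t,(389.6,237.8)),ray(s,(185,208.5))]);print("tab",p,e, plane(t,(389.3,237.2),125))
C={}
for n,bt,bs,lo,hi in(("red",(125,205,160,240),(395,170,412,220),(0,110,35),(8,255,255)),("blue",(100,195,135,232),(415,170,434,220),(104,75,30),(135,255,255)),("black",(145,200,180,245),(376,170,392,202),(0,0,0),(180,255,38))):
    r=[]
    for m,b in((t,bt),(s,bs)):
        k,l,B=blobs(m,lo,hi,20,b)
        ys,xs=np.nonzero(k);P=np.c_[xs,ys].astype(np.float32);rect=cv2.minAreaRect(P);print(n,len(xs),[np.round(q,1).tolist() for q in rect[:2]],round(rect[2],1))
        r.append(ray(m,rect[0]))
    p,e=tri(r);C[n]=p;print(n,p.round(1),np.round(e,1))
v=C["blue"]-C["black"];print(v,np.linalg.norm(v),np.degrees(np.arctan2(v[1],v[0])))
E
```

```text
trivet [(581.2, -9.6, 75.6), (585.2, -9.6, 76.8)]
lid [(519.7, -261.1, 47.7), (523.0, -259.8, 47.2)]
tab [ 527.13207989 -291.512854    115.01593565] [np.float64(4.039894426693683), np.float64(4.039894426693769)] [ 527.33620826 -291.84734893  125.        ]
red 147 [[137.8, 221.9], [7.5, 21.6]] 37.9
red 140 [[403.9, 186.5], [6.6, 21.3]] 4.1
red [546.6 271.1 108.4] [0. 0.]
blue 95 [[113.3, 215.9], [7.6, 21.0]] 26.6
blue 147 [[424.5, 186.5], [6.6, 21.4]] 4.4
blue [557.8 324.  110. ] [1.9 1.9]
black 164 [[163.8, 222.8], [8.4, 33.0]] 36.5
black 120 [[383.4, 186.0], [5.8, 20.2]] 3.2
black [545.8 212.2 119.4] [2. 2.]
[ 12.00455372 111.86146607  -9.33284509] 112.8902072801413 83.87467435433085
```

```bash
cat > plan.py <<'E'
from h import *
from bench import arm
def Rdown(yaw,tilt=0):
    """tool x at yaw (deg), tool down, then turned by tilt deg about tool y"""
    c,s=np.cos(np.radians(yaw)),np.sin(np.radians(yaw))
    return R.from_matrix(np.array([[c,s,0],[s,-c,0],[0,0,-1]]))*R.from_rotvec([0,np.radians(tilt),0])
def plan(wps,dp=2,da=1):
    """wps: (pos,Rot,n) -> rows in tool axes, cm and deg"""
    s=arm.read_state();p=s["position"].copy();q=R.from_quat(s["ee_rot"]);rows=[]
    for P,Q,n in wps:
        P=np.array(P,float);p0,q0=p.copy(),q;rv=(q0.inv()*Q).as_rotvec()
        for i in range(1,n+1):
            pt=p0+(P-p0)*i/n;qt=q0*R.from_rotvec(rv*i/n)
            sh=np.round(q.inv().apply(pt-p)/10,dp);an=np.round(np.degrees((q.inv()*qt).as_rotvec()),da)
            p=p+q.apply(sh*10);q=q*R.from_rotvec(np.radians(an));rows.append([(sh+0).tolist(),(an+0).tolist()])
    for i in range(0,len(rows),12):print(str(rows[i:i+12]).replace(" ",""))
E
python3 - <<'E'
from plan import *
plan([((450,280,260),Rdown(-80),12),((490,-90,250),Rdown(-150),9),((527,-294,190),Rdown(-169.5),6)],1,0)
E
```

```text
[[[2.8,1.8,-0.2],[0.0,0.0,5.0]],[[3.0,1.5,-0.3],[0.0,0.0,5.0]],[[3.1,1.3,-0.2],[0.0,0.0,5.0]],[[3.2,1.0,-0.3],[0.0,0.0,5.0]],[[3.2,0.8,-0.2],[0.0,0.0,6.0]],[[3.3,0.4,-0.3],[0.0,0.0,5.0]],[[3.4,0.1,-0.2],[0.0,0.0,5.0]],[[3.3,-0.2,-0.2],[0.0,0.0,5.0]],[[3.3,-0.5,-0.3],[0.0,0.0,5.0]],[[3.3,-0.8,-0.2],[0.0,0.0,5.0]],[[3.1,-1.1,-0.3],[0.0,0.0,5.0]],[[3.1,-1.3,-0.2],[0.0,0.0,5.0]]]
[[[4.1,0.3,0.1],[0.0,0.0,8.0]],[[4.2,-0.3,0.1],[0.0,0.0,8.0]],[[4.0,-0.8,0.1],[0.0,0.0,7.0]],[[3.9,-1.3,0.2],[0.0,0.0,8.0]],[[3.7,-1.9,0.1],[0.0,0.0,8.0]],[[3.4,-2.3,0.1],[0.0,0.0,8.0]],[[3.1,-2.8,0.1],[0.0,0.0,8.0]],[[2.6,-3.2,0.1],[0.0,0.0,8.0]],[[2.1,-3.6,0.1],[0.0,0.0,7.0]],[[1.2,-3.2,1.0],[0.0,0.0,3.0]],[[1.0,-3.3,1.0],[0.0,0.0,4.0]],[[0.8,-3.4,1.0],[0.0,0.0,3.0]]]
[[[0.6,-3.4,1.1],[0.0,0.0,3.0]],[[0.5,-3.4,1.0],[0.0,0.0,4.0]],[[0.2,-3.5,1.0],[0.0,0.0,3.0]]]
```

Request:
drive_tool(deltas=[[[2.8, 1.8, -0.2], [0, 0, 5]], [[3.0, 1.5, -0.3], [0, 0, 5]], [[3.1, 1.3, -0.2], [0, 0, 5]], [[3.2, 1.0, -0.3], [0, 0, 5]], [[3.2, 0.8, -0.2], [0, 0, 6]], [[3.3, 0.4, -0.3], [0, 0, 5]], [[3.4, 0.1, -0.2], [0, 0, 5]], [[3.3, -0.2, -0.2], [0, 0, 5]], [[3.3, -0.5, -0.3], [0, 0, 5]], [[3.3, -0.8, -0.2], [0, 0, 5]], [[3.1, -1.1, -0.3], [0, 0, 5]], [[3.1, -1.3, -0.2], [0, 0, 5]]], claw=4.5)

```text
clock: 1.3
position: [450.8, 279.4, 260.2]
ee_rot: [0.768, -0.641, -0.0, 0.0]
contact_force: [0.8, 0.5, 0.5]
gripper_width: 45.2
grasp_force: 0.0
```

Request:
drive_tool(deltas=[[[4.1, 0.3, 0.1], [0, 0, 8]], [[4.2, -0.3, 0.1], [0, 0, 8]], [[4.0, -0.8, 0.1], [0, 0, 7]], [[3.9, -1.3, 0.2], [0, 0, 8]], [[3.7, -1.9, 0.1], [0, 0, 8]], [[3.4, -2.3, 0.1], [0, 0, 8]], [[3.1, -2.8, 0.1], [0, 0, 8]], [[2.6, -3.2, 0.1], [0, 0, 8]], [[2.1, -3.6, 0.1], [0, 0, 7]], [[1.2, -3.2, 0.5], [0, 0, 3]], [[1.0, -3.3, 0.5], [0, 0, 4]], [[0.8, -3.4, 0.5], [0, 0, 3]]])

```text
clock: 2.5
position: [509.0, -192.9, 234.8]
ee_rot: [-0.177, 0.984, 0.0, -0.0]
contact_force: [1.0, 0.4, 0.6]
gripper_width: 44.9
grasp_force: 0.0
```

Request:
drive_tool(deltas=[[[0.6, -3.4, 1], [0, 0, 3]], [[0.5, -3.4, 1], [0, 0, 4]], [[0.2, -3.5, 1], [0, 0, 3]], [[0, 0, 0], [0, 0, 0]], [[0, 0, 0], [0, 0, 0]]])

```text
clock: 3.0
position: [526.6, -294.3, 204.1]
ee_rot: [-0.091, 0.996, 0.001, -0.001]
contact_force: [-0.4, 0.2, 0.6]
gripper_width: 45.1
grasp_force: 0.0
```

```bash
python3 - <<'E'
from bench import arm,get_image
from plan import *
s=arm.read_state();m=get_image("wrist");pickle.dump((s,m),open("w1.pkl","wb"));cv2.imwrite("pics/w1.png",m["img"][:,:,::-1])
print(s["position"],s["joints"],R.from_quat(s["ee_rot"]).as_matrix().round(3),m["mount"])
for lo,hi in(((20,180,80),(32,255,255)),((8,60,60),(22,199,255))):print([b[1:] for b in blobs(m,lo,hi,300)[2]])
E
```

```text
[ 526.56688855 -294.29017823  204.14597541] [-2.41675862e-01  3.68827259e-01 -8.68448749e-02 -3.20277514e-04
 -1.11748106e+00 -1.14690420e+00] [[-0.983 -0.181 -0.002]
 [-0.181  0.983  0.001]
 [ 0.002  0.001 -1.   ]] [[-6.37084456e-04 -9.61107473e-01 -2.76173893e-01  7.12851377e+01]
 [ 9.99998789e-01 -2.20168721e-04 -1.54061586e-03 -5.21470881e-01]
 [ 1.41989257e-03 -2.76174540e-01  9.61106449e-01 -1.42955241e+02]
 [ 0.00000000e+00  0.00000000e+00  0.00000000e+00  1.00000000e+00]]
[]
[(np.int32(8596), [320.9, 208.4], [264, 157, 110, 106]), (np.int32(11266), [500.1, 272.3], [437, 215, 123, 115]), (np.int32(4681), [298.1, 323.7], [261, 280, 76, 83])]
```

View pics/w1.png

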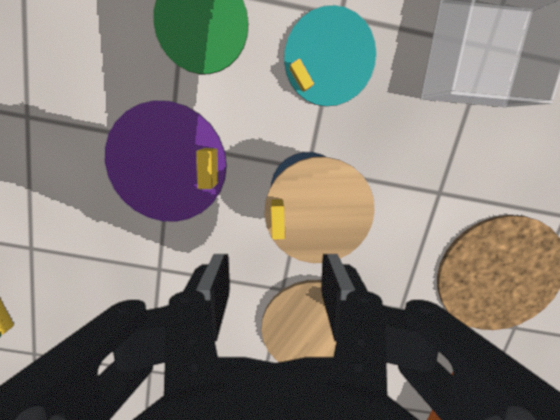

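The wrist view shows our lid centred near (320,210), with its tab at (278,220). The fingers close horizontally in the picture, across the tab's thin side, as wanted.

```bash
python3 - <<'E'
from plan import *
s,m=pickle.load(open("w1.pkl","rb"))
k,l,b=blobs(m,(18,150,60),(34,255,255),100,(260,190,300,250));print([x[1:] for x in b])
b=max(b,key=lambda x:x[1]);ys,xs=np.nonzero(l==b[0]);rc=cv2.minAreaRect(np.c_[xs,ys].astype(np.float32));print(rc)
for z in(101,113,125):print(z,plane(m,rc[0],z,s).round(1),[plane(m,q,z,s).round(0)[:2].tolist() for q in cv2.boxPoints(rc)])
k,l,b=blobs(m,(8,60,60),(34,255,255),300,(255,150,380,270));b=max(b,key=lambda x:x[1])
c=cv2.findContours((l==b[0]).astype(np.uint8),0,1)[0][0]
P=np.array([plane(m,p[0],101,s)[:2] for p in cv2.convexHull(c)],np.float32);print(cv2.minEnclosingCircle(P),cv2.fitEllipse(P))
# mug: blue rim visible
print(proj(m,(527,-294,125),s),proj(m,(520.5,-260.5,101),s))
E
```

```text
[(np.int32(492), [277.3, 219.3], [271, 200, 14, 39])]
((277.5, 219.0), (38.0, 13.0), 90.0)
101 [ 530.8 -292.3  101. ] [[516.0, -300.0], [514.0, -290.0], [546.0, -284.0], [548.0, -295.0]]
113 [ 527.2 -293.1  113. ] [[513.0, -301.0], [511.0, -291.0], [542.0, -285.0], [544.0, -295.0]]
125 [ 523.6 -293.8  125. ] [[510.0, -301.0], [509.0, -292.0], [537.0, -286.0], [539.0, -296.0]]
((518.9130859375, -260.47076416015625), 44.926273345947266) ((518.9280395507812, -260.4046936035156), (88.82781982421875, 89.53768157958984), 119.9598159790039)
[276.44538364 223.28854071] [318.23978359 213.85426446]
```

Request:
drive_tool(deltas=[[[0.1, 0.1, 3], [0, 0, 0]], [[0, 0, 3], [0, 0, 0]], [[0, 0, 2], [0, 0, 0]], [[0, 0, 1], [0, 0, 0]], [[0, 0, 0.8], [0, 0, 0]], [[0, 0, 0], [0, 0, 0]], [[0, 0, 0], [0, 0, 0]]])

```text
clock: 3.75
position: [526.8, -293.1, 108.4]
ee_rot: [-0.092, 0.996, -0.0, 0.001]
contact_force: [0.4, 0.6, -0.2]
gripper_width: 45.1
grasp_force: 0.0
```

Request:
drive_tool(deltas=[[[0, 0, 0], [0, 0, 0]], [[0, 0, 0], [0, 0, 0]], [[0, 0, 0], [0, 0, 0]], [[0, 0, 0], [0, 0, 0]], [[0, 0, 0], [0, 0, 0]], [[0, 0, 0], [0, 0, 0]]], claw=0.4)

```text
clock: 4.35
position: [526.5, -293.4, 108.2]
ee_rot: [-0.092, 0.996, -0.0, 0.001]
contact_force: [-0.6, 0.4, 5.7]
gripper_width: 8.9
grasp_force: 60.7
```

Request:
drive_tool(deltas=[[[0, 0, -0.5], [0, 0, 0]], [[0, 0, -1], [0, 0, 0]], [[0, 0, -2], [0, 0, 0]], [[0, 0, -3], [0, 0, 0]], [[0, 0, -2], [0, 0, 0]], [[0, 0, -1], [0, 0, 0]], [[0, 0, 0], [0, 0, 0]], [[0, 0, 0], [0, 0, 0]]])

```text
clock: 5.15
position: [525.4, -292.7, 201.2]
ee_rot: [-0.091, 0.996, 0.001, -0.001]
contact_force: [-0.5, -0.4, -0.8]
gripper_width: 8.6
grasp_force: 60.0
```

```bash
python3 - <<'E'
from bench import arm,get_image
from plan import *
s=arm.read_state();m=get_image("wrist");sc=get_image("scene");pickle.dump((s,m,sc),open("w2.pkl","wb"))
cv2.imwrite("pics/w2.png",np.hstack([cv2.resize(m["img"],(400,300)),cv2.resize(sc["img"][130:310,130:370],(400,300))])[:,:,::-1])
print(s["position"],s["gripper_width"],s["contact_force"])
E
```

```text
[ 525.38080785 -292.67509568  201.24122369] 8.586745774516878 [-0.48303135 -0.38620117 -0.80388895]
```

View pics/w2.png

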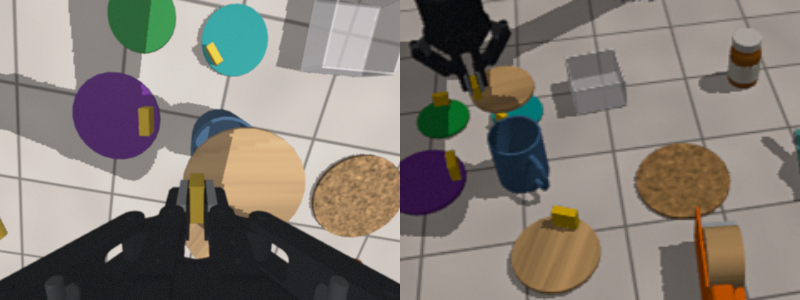

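The lid hangs level from the fingers at about (505,90) in the right half, and the mug below it is still upright. Next is the trivet.

```bash
python3 - <<'E'
from plan import *
q=Rdown(-169.5)
plan([((589,-43,150),q,8),((589,-43,50),q,3),((589,-43,33),q,1)],1,0)
E
```

```text
[[[-1.4,2.9,0.6],[0.0,0.0,0.0]],[[-1.3,2.9,0.7],[0.0,0.0,0.0]],[[-1.4,3.0,0.6],[0.0,0.0,0.0]],[[-1.3,2.9,0.6],[0.0,0.0,0.0]],[[-1.4,2.9,0.7],[0.0,0.0,0.0]],[[-1.3,2.9,0.6],[0.0,0.0,0.0]],[[-1.4,3.0,0.6],[0.0,0.0,0.0]],[[-1.3,2.9,0.7],[0.0,0.0,0.0]],[[0.0,0.0,3.3],[0.0,0.0,0.0]],[[0.0,0.0,3.4],[0.0,0.0,0.0]],[[-0.1,0.0,3.3],[0.0,0.0,0.0]],[[0.0,0.0,1.7],[0.0,0.0,0.0]]]
```

Request:
drive_tool(deltas=[[[-0.7, 1.5, 0.2], [0, 0, 0]], [[-1.4, 2.9, 0.6], [0, 0, 0]], [[-1.3, 2.9, 0.7], [0, 0, 0]], [[-1.4, 3, 0.6], [0, 0, 0]], [[-1.3, 2.9, 0.6], [0, 0, 0]], [[-1.4, 2.9, 0.7], [0, 0, 0]], [[-1.3, 2.9, 0.6], [0, 0, 0]], [[-1.4, 3, 0.6], [0, 0, 0]], [[-0.6, 1.4, 0.5], [0, 0, 0]], [[0, 0, 2], [0, 0, 0]], [[0, 0, 3], [0, 0, 0]], [[0, 0, 3], [0, 0, 0]]])

```text
clock: 6.45
position: [589.3, -42.8, 70.2]
ee_rot: [-0.092, 0.996, 0.0, 0.0]
contact_force: [0.8, 0.3, -0.9]
gripper_width: 8.3
grasp_force: 60.0
```

Request:
drive_tool(deltas=[[[0, 0, 1.5], [0, 0, 0]], [[0, 0, 1], [0, 0, 0]], [[0, 0, 0.8], [0, 0, 0]], [[0, 0, 0], [0, 0, 0]], [[0, 0, 0], [0, 0, 0]]])

```text
clock: 6.95
position: [590.1, -43.3, 39.0]
ee_rot: [-0.092, 0.996, -0.0, 0.001]
contact_force: [-0.1, 0.7, 1.0]
gripper_width: 8.5
grasp_force: 59.9
```

Request:
drive_tool(deltas=[[[0, 0, 0.5], [0, 0, 0]], [[0, 0, 0.3], [0, 0, 0]], [[0, 0, 0.1], [0, 0, 0]], [[0, 0, 0], [0, 0, 0]], [[0, 0, 0], [0, 0, 0]]])

```text
clock: 7.45
position: [589.7, -43.3, 29.4]
ee_rot: [-0.092, 0.996, -0.0, 0.0]
contact_force: [0.5, 0.4, -1.1]
gripper_width: 8.6
grasp_force: 59.9
```

Request:
drive_tool(deltas=[[[0, 0, 0.1], [0, 0, 0]], [[0, 0, 0.1], [0, 0, 0]], [[0, 0, 0], [0, 0, 0]], [[0, 0, 0], [0, 0, 0]]])

```text
clock: 7.85
position: [589.5, -43.3, 27.3]
ee_rot: [-0.092, 0.996, 0.0, -0.0]
contact_force: [0.7, -0.0, -0.8]
gripper_width: 8.3
grasp_force: 60.0
```

Request:
drive_tool(deltas=[[[0, 0, 0.1], [0, 0, 0]], [[0, 0, 0.05], [0, 0, 0]], [[0, 0, 0], [0, 0, 0]], [[0, 0, 0], [0, 0, 0]]])

```text
clock: 8.25
position: [589.6, -43.4, 27.2]
ee_rot: [-0.092, 0.996, -0.0, 0.0]
contact_force: [-4.0, 0.3, 8.1]
gripper_width: 8.0
grasp_force: 61.1
```

Request:
drive_tool(deltas=[[[0, 0, 0.1], [0, 0, 0]], [[0, 0, 0.05], [0, 0, 0]], [[0, 0, 0], [0, 0, 0]], [[0, 0, 0], [0, 0, 0]]])

```text
clock: 8.65
position: [589.6, -43.4, 27.1]
ee_rot: [-0.092, 0.996, -0.0, 0.0]
contact_force: [-5.7, 1.2, 15.0]
gripper_width: 8.6
grasp_force: 62.1
```

Request:
drive_tool(deltas=[[[0, 0, -0.2], [0, 0, 0]], [[0, 0, 0], [0, 0, 0]], [[0, 0, 0], [0, 0, 0]], [[0, 0, 0], [0, 0, 0]]], claw=3.5)

```text
clock: 9.05
position: [589.4, -43.3, 25.9]
ee_rot: [-0.091, 0.996, -0.0, -0.0]
contact_force: [-0.6, 0.7, 0.1]
gripper_width: 35.1
grasp_force: 0.0
```

Request:
drive_tool(deltas=[[[0, 0, -1], [0, 0, 0]], [[0, 0, -3], [0, 0, 0]], [[0, 0, -4], [0, 0, 0]], [[0, 0, -4], [0, 0, 0]], [[0, 0, -4], [0, 0, 0]], [[0, 0, -3], [0, 0, 0]], [[0, 0, -2], [0, 0, 0]], [[0, 0, 0], [0, 0, 0]], [[0, 0, 0], [0, 0, 0]]])

```text
clock: 9.95
position: [589.2, -43.2, 236.5]
ee_rot: [-0.091, 0.996, 0.0, 0.0]
contact_force: [0.1, -0.3, 0.1]
gripper_width: 35.1
grasp_force: 0.0
```

```bash
python3 - <<'E'
from bench import arm,get_image
from plan import *
s=arm.read_state();m=get_image("wrist");sc=get_image("scene");t=get_image("top");pickle.dump((s,m,sc,t),open("w3.pkl","wb"))
cv2.imwrite("pics/w3.png",np.hstack([cv2.resize(m["img"],(400,300)),cv2.resize(sc["img"][130:310,130:450],(400,225+75))])[:,:,::-1])
k,l,b=blobs(t,(85,60,20),(125,255,255),60,(330,200,400,275));print([x[1:] for x in b])
# mug rim: outer contour in top view on z=95
pts=np.argwhere(k)[:,::-1];c=cv2.convexHull(pts.astype(np.int32));P=np.array([plane(t,p[0],95)[:2] for p in c]);print(P.round(0).tolist())
E
```

```text
[(np.int32(1295), [366.5, 240.3], [346, 215, 43, 44])]
[[509.0, -298.0], [495.0, -291.0], [491.0, -286.0], [486.0, -280.0], [481.0, -270.0], [480.0, -229.0], [482.0, -222.0], [484.0, -217.0], [495.0, -206.0], [502.0, -204.0], [513.0, -201.0], [518.0, -201.0], [576.0, -208.0], [578.0, -210.0], [579.0, -217.0], [555.0, -278.0], [548.0, -287.0], [544.0, -292.0], [535.0, -296.0], [528.0, -298.0]]
```

View pics/w3.png

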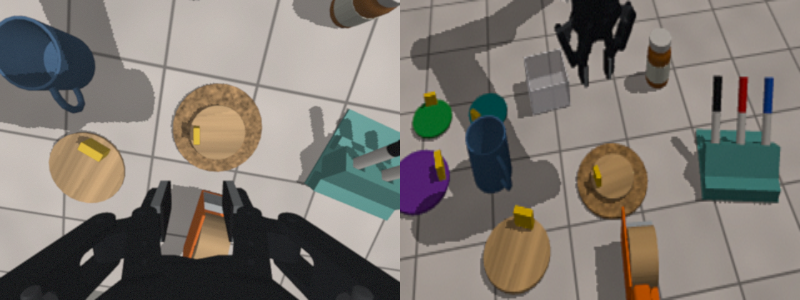

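The lid now lies flat, tab up, on the trivet: (215,130) in the left half, (613,175) in the right. The mug is upright and open, and all three markers are seated. Next I look at the tray from nearer.

```bash
python3 - <<'E'
from plan import *
plan([((600,255,250),Rdown(168),8)],1,0)
E
```

```text
[[[-0.8,3.6,-0.2],[0.0,0.0,3.0]],[[-0.6,3.7,-0.2],[0.0,0.0,3.0]],[[-0.5,3.7,-0.2],[0.0,0.0,2.0]],[[-0.3,3.7,-0.2],[0.0,0.0,3.0]],[[-0.1,3.8,-0.2],[0.0,0.0,3.0]],[[0.1,3.7,-0.1],[0.0,0.0,3.0]],[[0.3,3.7,-0.2],[0.0,0.0,3.0]],[[0.5,3.7,-0.2],[0.0,0.0,2.0]]]
```

Request:
drive_tool(deltas=[[[-0.8, 3.6, -0.2], [0, 0, 3]], [[-0.6, 3.7, -0.2], [0, 0, 3]], [[-0.5, 3.7, -0.2], [0, 0, 2]], [[-0.3, 3.7, -0.2], [0, 0, 3]], [[-0.1, 3.8, -0.2], [0, 0, 3]], [[0.1, 3.7, -0.1], [0, 0, 3]], [[0.3, 3.7, -0.2], [0, 0, 3]], [[0.5, 3.7, -0.2], [0, 0, 2]], [[0, 0, 0], [0, 0, 0]], [[0, 0, 0], [0, 0, 0]]])

```text
clock: 11.1
position: [599.8, 255.4, 249.5]
ee_rot: [0.099, 0.995, -0.001, -0.001]
contact_force: [-0.4, 0.1, -0.6]
gripper_width: 35.4
grasp_force: 0.0
```

```bash
python3 - <<'E'
from bench import arm,get_image
from plan import *
s=arm.read_state();m=get_image("wrist");pickle.dump((s,m),open("w4.pkl","wb"))
cv2.imwrite("pics/w4.png",m["img"][:,:,::-1]);print(s["position"],s["joints"].round(2))
for lo,hi in(((0,110,35),(8,255,255)),((104,75,30),(135,255,255))):print([b[1:] for b in blobs(m,lo,hi,100)[2]])
E
```

```text
[599.82778582 255.38776221 249.54456254] [ 0.65  0.42  0.11 -0.   -1.26 -2.42]
[(np.int32(1007), [279.0, 137.4], [269, 111, 22, 56])]
[(np.int32(1059), [339.6, 138.6], [325, 112, 31, 55])]
```

View pics/w4.png

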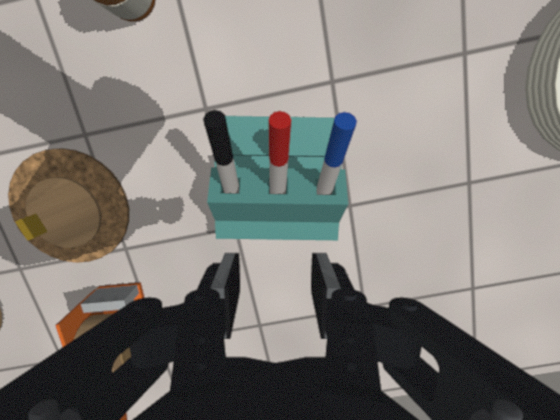

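The close view shows the red cap at (279,137), the blue cap at (340,139) and the black marker at (220,140). The tray is almost square to the picture.

```bash
python3 - <<'E'
from plan import *
s,m=pickle.load(open("w4.pkl","rb"));d=pickle.load(open("v0.pkl","rb"));sc,t=d["scene"],d["top"]
def line(mm,lo,hi,box,st=None):
    k,l,b=blobs(mm,lo,hi,20,box);ys,xs=np.nonzero(k);P=np.c_[xs,ys].astype(np.float32)
    vx,vy,x,y=cv2.fitLine(P,cv2.DIST_L2,0,.01,.01).ravel();pr=(P-[x,y])@[vx,vy]
    rc=cv2.minAreaRect(P);c=np.array(rc[0]);v=np.array([vx,vy])*(1 if vy<0 else -1);return c,v,max(rc[1])/2
for n,bw,bs,lo,hi in(("red",(262,100,300,180),(395,170,412,220),(0,110,35),(8,255,255)),("blue",(320,100,365,180),(415,170,434,220),(104,75,30),(135,255,255))):
    L=[];N=[]
    for mm,b,st in((m,bw,s),(sc,bs,None)):
        c,v,h=line(mm,lo,hi,b,st);e,a=ray(mm,c,st);_,a2=ray(mm,c+v*10,st)
        L.append((e,a));nn=np.cross(a,a2);N.append(nn/np.linalg.norm(nn));print(n,c.round(1),v.round(3),h)
    p,err=tri(L);ax=np.cross(*N);ax/=np.linalg.norm(ax);ax*=np.sign(ax[2])
    print(n,"capmid",p.round(1),np.round(err,1),"axis",ax.round(3),"lean",np.degrees(np.arccos(ax[2])),"az",np.degrees(np.arctan2(ax[1],ax[0])))
# tray ridge by teal hull
k,l,b=blobs(m,(78,60,40),(97,255,255),2000);b=max(b,key=lambda x:x[1]);ys,xs=np.nonzero(l==b[0])
rc=cv2.minAreaRect(np.c_[xs,ys].astype(np.float32));print(rc)
# front-bottom edge (far side) line on z=0
P=[(x,ys[xs==x].max()) for x in range(225,330,5)];W=np.array([plane(m,q,0,s)[:2] for q in P],np.float32)
vx,vy,x,y=cv2.fitLine(W,cv2.DIST_L2,0,.01,.01).ravel();print("edge dir",np.degrees(np.arctan2(vy,vx)),x,y)
E
```

```text
red [279.5 138.5] [ 0.029 -1.   ] 27.5
red [403.9 186.5] [ 0.068 -0.998] 10.651433944702148
red capmid [544.8 270.4 107.3] [1.7 1.7] axis [-0.613  0.131  0.779] lean 38.81240690105883 az 167.9053644552998
blue [340.1 139.6] [ 0.294 -0.956] 28.01286506652832
blue [424.5 186.5] [ 0.078 -0.997] 10.699161529541016
blue capmid [555.9 322.1 108.1] [1.1 1.1] axis [-0.897  0.388  0.209] lean 77.92115459831508 az 156.59462885970757
((277.8157958984375, 177.65631103515625), (139.1506805419922, 122.00113677978516), 0.8680514693260193)
edge dir 77.623886 674.3907 238.12514
```

```bash
python3 - <<'E'
from plan import *
plan([((506,279,157),Rdown(168,-40),9)],1,0)
E
```

```text
[[[1.1,0.1,1.0],[0.0,-4.0,0.0]],[[1.1,0.0,1.0],[0.0,-5.0,0.0]],[[1.2,0.1,0.8],[0.0,-4.0,0.0]],[[1.3,0.0,0.8],[0.0,-5.0,0.0]],[[1.4,0.1,0.7],[0.0,-4.0,0.0]],[[1.4,0.1,0.5],[0.0,-5.0,0.0]],[[1.4,0.0,0.5],[0.0,-4.0,0.0]],[[1.4,0.1,0.3],[0.0,-5.0,0.0]],[[1.5,0.1,0.2],[0.0,-4.0,0.0]]]
```

Request:
drive_tool(deltas=[[[1.1, 0.1, 1], [0, -4, 0]], [[1.1, 0, 1], [0, -5, 0]], [[1.2, 0.1, 0.8], [0, -4, 0]], [[1.3, 0, 0.8], [0, -5, 0]], [[1.4, 0.1, 0.7], [0, -4, 0]], [[1.4, 0.1, 0.5], [0, -5, 0]], [[1.4, 0, 0.5], [0, -4, 0]], [[1.4, 0.1, 0.3], [0, -5, 0]], [[1.5, 0.1, 0.2], [0, -4, 0]], [[0, 0, 0], [0, 0, 0]], [[0, 0, 0], [0, 0, 0]]], claw=3.6)

```text
clock: 12.25
position: [555.4, 252.8, 238.8]
ee_rot: [0.056, 0.966, -0.026, 0.251]
contact_force: [0.2, -0.0, 0.1]
gripper_width: 36.0
grasp_force: 0.0
```

```bash
python3 - <<'E'
from plan import *
from bench import get_image
s=arm.read_state();m=get_image("wrist");pickle.dump((s,m),open("w5.pkl","wb"))
print(s["position"],s["joints"].round(2));cv2.imwrite("pics/w5.png",m["img"][:,:,::-1])
k,l,b=blobs(m,(0,110,35),(8,255,255),100);print([x[1:] for x in b])
q=R.from_quat(s["ee_rot"]);a=np.array([-.643*.978,.643*.208,.766]);print((-q.as_matrix()[:,2]).round(3))
for z in(-27,0,27):print(proj(m,np.array([545.5,270.6,108])+z*a,s).round(1))
plan([((556.3,268.3,95.7),Rdown(168,-40),6)],1,0)
E
```

```text
[555.4242125  252.78087468 238.83645845] [ 0.83  0.19 -0.59  0.75 -0.64 -3.1 ]
[(np.int32(846), [300.7, 116.8], [285, 98, 33, 40])]
[-0.482  0.078  0.873]
[298.  124.1]
[301.9 117.5]
[306.8 109.3]
[[[1.2,0.3,2.1],[0.0,-2.0,1.0]],[[1.2,0.3,2.0],[1.0,-2.0,1.0]],[[1.3,0.3,2.0],[0.0,-1.0,0.0]],[[1.4,0.3,1.9],[0.0,-2.0,1.0]],[[1.4,0.2,1.9],[1.0,-2.0,1.0]],[[1.5,0.3,1.9],[0.0,-2.0,1.0]]]
```

View pics/w5.png

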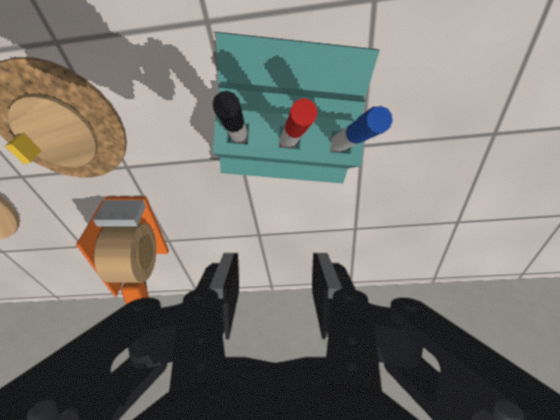

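The last joint stopped at its -3.1 rad limit, so I'll use the half-turned grasp instead. In the view the red cap is at (301,117).

```bash
python3 - <<'E'
from plan import *
plan([((540,258,250),Rdown(-102),12),((506,279,190),Rdown(-12,20),12),((506,279,157),Rdown(-12,40),6)],1,0)
E
```

```text
[[[0.1,0.0,-0.1],[-2.0,2.0,-7.0]],[[0.0,0.1,-0.2],[-2.0,2.0,-7.0]],[[0.1,0.0,-0.1],[-2.0,2.0,-7.0]],[[0.1,0.1,-0.2],[-1.0,2.0,-7.0]],[[0.0,0.0,-0.1],[-2.0,1.0,-6.0]],[[0.1,0.1,-0.1],[-2.0,2.0,-7.0]],[[0.0,0.1,-0.2],[-2.0,2.0,-7.0]],[[0.1,0.1,-0.1],[-2.0,2.0,-7.0]],[[0.0,0.2,-0.1],[-2.0,2.0,-7.0]],[[0.0,0.1,-0.1],[-2.0,2.0,-7.0]],[[0.1,0.1,-0.1],[-2.0,2.0,-7.0]],[[0.0,0.1,-0.1],[-2.0,2.0,-7.0]]]
[[[-0.1,0.3,0.5],[1.0,1.0,-7.0]],[[-0.2,0.3,0.5],[2.0,2.0,-8.0]],[[-0.2,0.3,0.5],[1.0,1.0,-7.0]],[[-0.3,0.3,0.4],[1.0,1.0,-8.0]],[[-0.3,0.2,0.5],[2.0,2.0,-7.0]],[[-0.4,0.2,0.4],[1.0,1.0,-7.0]],[[-0.3,0.2,0.5],[1.0,1.0,-8.0]],[[-0.5,0.1,0.4],[2.0,2.0,-7.0]],[[-0.4,0.1,0.4],[1.0,1.0,-7.0]],[[-0.5,0.1,0.4],[2.0,1.0,-8.0]],[[-0.4,0.0,0.4],[1.0,2.0,-7.0]],[[-0.5,-0.1,0.3],[1.0,1.0,-8.0]]]
[[[-0.2,0.0,0.5],[0.0,3.0,0.0]],[[-0.2,0.0,0.5],[0.0,4.0,0.0]],[[-0.3,0.0,0.5],[0.0,3.0,0.0]],[[-0.2,0.0,0.5],[0.0,3.0,0.0]],[[-0.3,0.0,0.5],[0.0,4.0,0.0]],[[-0.4,0.0,0.4],[0.0,3.0,0.0]]]
```

Request:
drive_tool(deltas=[[[0.1, 0, -0.1], [-2, 2, -7]], [[0, 0.1, -0.2], [-2, 2, -7]], [[0.1, 0, -0.1], [-2, 2, -7]], [[0.1, 0.1, -0.2], [-1, 2, -7]], [[0, 0, -0.1], [-2, 1, -6]], [[0.1, 0.1, -0.1], [-2, 2, -7]], [[0, 0.1, -0.2], [-2, 2, -7]], [[0.1, 0.1, -0.1], [-2, 2, -7]], [[0, 0.2, -0.1], [-2, 2, -7]], [[0, 0.1, -0.1], [-2, 2, -7]], [[0.1, 0.1, -0.1], [-2, 2, -7]], [[0, 0.1, -0.1], [-2, 2, -7]]])

```text
clock: 13.5
position: [540.5, 258.1, 249.5]
ee_rot: [-0.629, 0.778, 0.002, -0.003]
contact_force: [0.6, -0.0, 0.8]
gripper_width: 36.0
grasp_force: 0.0
```

Request:
drive_tool(deltas=[[[-0.1, 0.3, 0.5], [1, 1, -7]], [[-0.2, 0.3, 0.5], [2, 2, -8]], [[-0.2, 0.3, 0.5], [1, 1, -7]], [[-0.3, 0.3, 0.4], [1, 1, -8]], [[-0.3, 0.2, 0.5], [2, 2, -7]], [[-0.4, 0.2, 0.4], [1, 1, -7]], [[-0.3, 0.2, 0.5], [1, 1, -8]], [[-0.5, 0.1, 0.4], [2, 2, -7]], [[-0.4, 0.1, 0.4], [1, 1, -7]], [[-0.5, 0.1, 0.4], [2, 1, -8]], [[-0.4, 0, 0.4], [1, 2, -7]], [[0, 0, 0], [0, 0, 0]]])

```text
clock: 14.7
position: [508.1, 276.5, 192.8]
ee_rot: [0.97, -0.175, 0.166, 0.018]
contact_force: [0.1, -0.8, -0.5]
gripper_width: 36.4
grasp_force: 0.0
```

```bash
python3 - <<'E'
from plan import *
s=arm.read_state();print(s["position"],s["joints"].round(2),R.from_quat(s["ee_rot"]).as_matrix().round(2).tolist())
plan([((506,279,157),Rdown(-12,40),6)],1,0)
E
```

```text
[508.11366352 276.49650065 192.78181968] [ 0.91  0.24 -0.51  0.47 -0.75 -0.03] [[0.88, -0.35, 0.32], [-0.33, -0.94, -0.09], [0.33, -0.02, -0.94]]
[[[-0.2,0.0,0.5],[0.0,3.0,-1.0]],[[-0.3,0.0,0.6],[1.0,4.0,-2.0]],[[-0.3,-0.1,0.5],[0.0,3.0,-1.0]],[[-0.3,0.0,0.5],[1.0,4.0,-1.0]],[[-0.4,0.0,0.5],[0.0,3.0,-1.0]],[[-0.4,0.0,0.4],[1.0,4.0,-2.0]]]
```

Request:
drive_tool(deltas=[[[-0.2, 0, 0.5], [0, 3, -1]], [[-0.3, 0, 0.6], [1, 4, -2]], [[-0.3, -0.1, 0.5], [0, 3, -1]], [[-0.3, 0, 0.5], [1, 4, -1]], [[-0.4, 0, 0.5], [0, 3, -1]], [[-0.4, 0, 0.4], [1, 4, -2]], [[0, 0, 0], [0, 0, 0]], [[0, 0, 0], [0, 0, 0]]])

```text
clock: 15.5
position: [510.8, 278.6, 162.5]
ee_rot: [0.936, -0.105, 0.334, 0.036]
contact_force: [-0.0, 0.3, 0.5]
gripper_width: 36.0
grasp_force: 0.0
```

```bash
python3 - <<'E'
from plan import *
from bench import get_image
s=arm.read_state();m=get_image("wrist");pickle.dump((s,m),open("w6.pkl","wb"))
print(s["position"],s["joints"].round(2));cv2.imwrite("pics/w6.png",m["img"][:,:,::-1])
k,l,b=blobs(m,(0,110,35),(8,255,255),100);print([x[1:] for x in b])
q=R.from_quat(s["ee_rot"]);a=np.array([-.643*.978,.643*.208,.766]);print(q.as_matrix().round(3))
for z in(-27,0,27):print(proj(m,np.array([545.5,270.6,108])+z*a,s).round(1))
plan([((556.3,268.3,95.7),Rdown(-12,40),6)],1,0)
E
```

```text
[510.7681803  278.61014282 162.50922577] [ 0.78  0.24 -0.9   1.54 -0.56 -0.85]
[(np.int32(1196), [277.3, 237.7], [263, 211, 30, 52])]
[[ 0.754 -0.221  0.618]
 [-0.173 -0.975 -0.137]
 [ 0.633 -0.004 -0.774]]
[273.6 223.5]
[273.7 235.7]
[273.8 251.2]
[[[-0.1,0.0,1.4],[0.0,0.0,0.0]],[[-0.1,0.0,1.3],[0.0,0.0,0.0]],[[-0.1,0.1,1.4],[0.0,0.0,0.0]],[[-0.1,0.0,1.3],[0.0,0.0,0.0]],[[-0.1,0.0,1.4],[0.0,1.0,-1.0]],[[-0.2,0.0,1.4],[0.0,0.0,0.0]]]
```

View pics/w6.png

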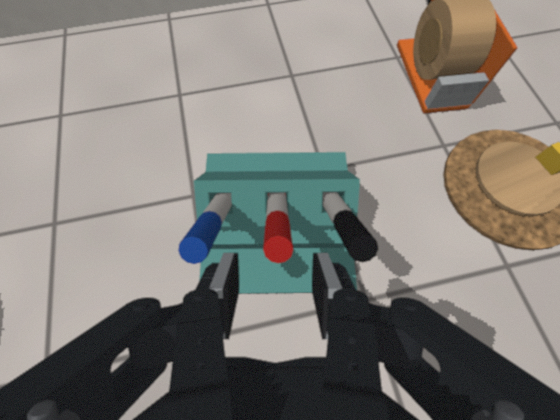

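The red marker points straight between the fingers, cap at (278,238). Blue is at (203,235) and black at (352,235), both clear. Advancing.

Request:
drive_tool(deltas=[[[-0.1, 0, 1.4], [0, 0, 0]], [[-0.1, 0.1, 1.4], [0, 0, 0]], [[-0.1, 0, 1.4], [0, 0, 0]], [[-0.1, 0.1, 1.4], [0, 0, 0]], [[-0.1, 0, 1.3], [0, 0, 0]], [[-0.1, 0, 1.3], [0, 0, 0]], [[0, 0, 0], [0, 0, 0]], [[0, 0, 0], [0, 0, 0]]])

```text
clock: 16.35
position: [557.2, 268.8, 97.2]
ee_rot: [0.935, -0.104, 0.336, 0.034]
contact_force: [-3.3, 0.4, 4.7]
gripper_width: 35.7
grasp_force: 2.3
```

Request:
drive_tool(deltas=[[[0, 0, 0], [0, 0, 0]], [[0, 0, 0], [0, 0, 0]], [[0, 0, 0], [0, 0, 0]], [[0, 0, 0], [0, 0, 0]], [[0, 0, 0], [0, 0, 0]]], claw=1.2)

```text
clock: 16.85
position: [556.5, 268.6, 97.4]
ee_rot: [0.935, -0.103, 0.337, 0.034]
contact_force: [-6.2, -0.3, 6.4]
gripper_width: 16.5
grasp_force: 58.1
```

Request:
drive_tool(deltas=[[[0, 0, -0.5], [0, 0, 0]], [[0, 0, -1], [0, 0, 0]], [[0, 0, -1], [0, 0, 0]], [[0, 0, -1.5], [0, 0, 0]], [[0, 0, -1.5], [0, 0, 0]], [[0, 0, -1], [0, 0, 0]], [[0, 0, 0], [0, 0, 0]]])

```text
clock: 17.55
position: [514.8, 277.5, 146.6]
ee_rot: [0.936, -0.103, 0.335, 0.034]
contact_force: [0.3, -0.2, -0.5]
gripper_width: 16.4
grasp_force: 58.4
```

```bash
python3 - <<'E'
from plan import *
from bench import get_image
s=arm.read_state();m=get_image("wrist");sc=get_image("scene");pickle.dump((s,m,sc),open("w7.pkl","wb"))
print(s["position"],s["joints"].round(2),s["contact_force"],s["gripper_width"]);
cv2.imwrite("pics/w7.png",np.hstack([cv2.resize(m["img"],(400,300)),cv2.resize(sc["img"][110:290,320:480],(400,300))])[:,:,::-1])
plan([((500,200,270),Rdown(-20,10),8),((500,0,270),Rdown(-26,5),8)],1,0)
E
```

```text
[514.78439234 277.5152662  146.59238715] [ 0.73  0.27 -0.91  1.66 -0.54 -0.93] [ 0.27862928 -0.18985882 -0.54790054] 16.377533567572705
[[[1.0,1.0,-1.2],[0.0,-4.0,1.0]],[[0.9,0.9,-1.3],[-1.0,-3.0,1.0]],[[0.9,1.0,-1.2],[0.0,-4.0,1.0]],[[0.8,0.9,-1.4],[-1.0,-4.0,0.0]],[[0.8,1.0,-1.4],[0.0,-3.0,1.0]],[[0.6,1.0,-1.4],[-1.0,-4.0,1.0]],[[0.6,0.9,-1.5],[0.0,-4.0,1.0]],[[0.5,1.0,-1.5],[0.0,-3.0,1.0]],[[0.8,2.3,0.1],[0.0,-1.0,1.0]],[[0.9,2.4,0.2],[0.0,0.0,0.0]],[[0.9,2.3,0.1],[0.0,-1.0,1.0]],[[1.0,2.3,0.1],[-1.0,-1.0,1.0]]]
[[[0.9,2.3,0.2],[0.0,0.0,1.0]],[[1.1,2.3,0.1],[0.0,-1.0,0.0]],[[1.0,2.3,0.1],[0.0,-1.0,1.0]],[[1.0,2.3,0.1],[0.0,0.0,1.0]]]
```

View pics/w7.png

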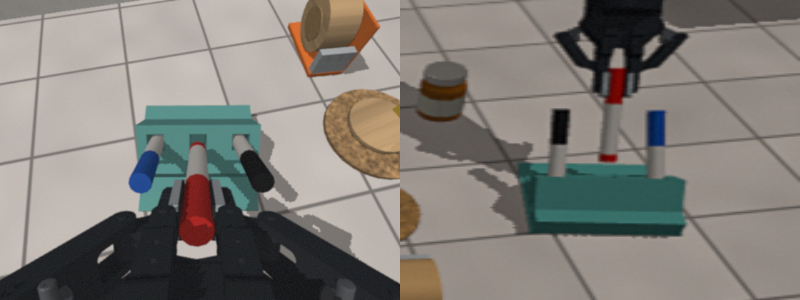

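The red marker is clear of the tray, held between the fingers, with its foot ring at (608,158) in the right half. Blue and black are undisturbed. I'll raise it and carry it toward the mug.

```bash
python3 - <<'E'
from plan import *
s,m,sc=pickle.load(open("w7.pkl","rb"))
k,l,b=blobs(sc,(0,110,35),(8,255,255),4,(385,120,425,230));print([x[1:] for x in b])
f=min(b,key=lambda x:-x[2][1]);q=R.from_quat(s["ee_rot"]).as_matrix();p=s["position"]
e,d=ray(sc,f[2]);z=q[:,2];A=np.c_[d,-z];t=np.linalg.lstsq(A,p-e,rcond=None)[0];print("foot ring dist",t[1],"miss",e+d*t[0]-p-z*t[1])
plan([((480,285,215),Rdown(-12,36),5),((470,230,270),Rdown(-13,20),6),((465,60,275),Rdown(-14,5),8),((442,-239,260),Rdown(-14,0),10)],1,0)
E
```

```text
[(np.int32(132), [406.1, 161.1], [402, 151, 9, 21]), (np.int32(30), [402.8, 204.3], [400, 202, 7, 5])]
foot ring dist 96.79325177609965 miss [0.29938827 0.69218422 0.12130683]
[[[0.3,0.0,-1.5],[0.0,-1.0,0.0]],[[0.3,0.0,-1.6],[0.0,0.0,0.0]],[[0.3,0.0,-1.5],[0.0,-1.0,0.0]],[[0.3,0.0,-1.6],[0.0,-1.0,0.0]],[[0.2,-0.1,-1.5],[0.0,0.0,0.0]],[[0.6,0.9,-0.7],[0.0,-3.0,0.0]],[[0.5,1.0,-0.8],[0.0,-2.0,0.0]],[[0.5,0.9,-0.7],[0.0,-3.0,0.0]],[[0.5,0.9,-0.8],[0.0,-3.0,0.0]],[[0.4,1.0,-0.9],[0.0,-3.0,0.0]],[[0.4,0.9,-0.8],[0.0,-2.0,0.0]],[[0.4,2.1,0.1],[0.0,-2.0,0.0]]]
[[[0.4,2.1,0.0],[0.0,-2.0,0.0]],[[0.4,2.1,0.1],[0.0,-2.0,1.0]],[[0.4,2.0,0.0],[0.0,-2.0,0.0]],[[0.5,2.1,0.0],[0.0,-2.0,0.0]],[[0.4,2.1,0.0],[0.0,-1.0,0.0]],[[0.5,2.1,0.0],[0.0,-2.0,0.0]],[[0.4,2.1,0.0],[-1.0,-2.0,1.0]],[[0.5,2.9,0.2],[0.0,-1.0,0.0]],[[0.5,3.0,0.2],[0.0,0.0,0.0]],[[0.5,2.9,0.2],[0.0,-1.0,0.0]],[[0.6,3.0,0.2],[0.0,0.0,0.0]],[[0.5,2.9,0.2],[0.0,-1.0,0.0]]]
[[[0.5,3.0,0.2],[0.0,0.0,0.0]],[[0.5,2.9,0.2],[0.0,-1.0,0.0]],[[0.6,3.0,0.2],[0.0,0.0,0.0]],[[0.5,2.9,0.2],[0.0,-1.0,0.0]],[[0.5,3.0,0.2],[0.0,0.0,-1.0]]]
```

Request:
drive_tool(deltas=[[[0.3, 0, -1.5], [0, -1, 0]], [[0.3, 0, -1.6], [0, 0, 0]], [[0.3, 0, -1.5], [0, -1, 0]], [[0.3, 0, -1.6], [0, -1, 0]], [[0.2, -0.1, -1.5], [0, 0, 0]], [[0.6, 0.9, -0.7], [0, -3, 0]], [[0.5, 1, -0.8], [0, -2, 0]], [[0.5, 0.9, -0.7], [0, -3, 0]], [[0.5, 0.9, -0.8], [0, -3, 0]], [[0.4, 1, -0.9], [0, -3, 0]], [[0.4, 0.9, -0.8], [0, -2, 0]], [[0.4, 2.1, 0.1], [0, -2, 0]]])

```text
clock: 18.85
position: [470.0, 209.2, 271.2]
ee_rot: [0.981, -0.107, 0.158, 0.015]
contact_force: [1.2, 0.6, -0.7]
gripper_width: 16.7
grasp_force: 58.4
```

Request:
drive_tool(deltas=[[[0.4, 2.1, 0], [0, -2, 0]], [[0.4, 2.1, 0.1], [0, -2, 1]], [[0.4, 2, 0], [0, -2, 0]], [[0.5, 2.1, 0], [0, -2, 0]], [[0.4, 2.1, 0], [0, -1, 0]], [[0.5, 2.1, 0], [0, -2, 0]], [[0.4, 2.1, 0], [-1, -2, 1]], [[0.5, 2.9, 0.2], [0, -1, 0]], [[0.5, 3, 0.2], [0, 0, 0]], [[0.5, 2.9, 0.2], [0, -1, 0]], [[0.6, 3, 0.2], [0, 0, 0]], [[0.5, 2.9, 0.2], [0, -1, 0]]])

```text
clock: 20.05
position: [452.9, -91.2, 267.4]
ee_rot: [0.992, -0.127, 0.019, 0.007]
contact_force: [-0.2, 0.8, -0.9]
gripper_width: 16.7
grasp_force: 58.4
```

Request:
drive_tool(deltas=[[[0.5, 3, 0.2], [0, 0, 0]], [[0.5, 2.9, 0.2], [0, -1, 0]], [[0.6, 3, 0.2], [0, 0, 0]], [[0.5, 2.9, 0.2], [0, -1, 0]], [[0.5, 3, 0.2], [0, 0, -1]], [[0, 0, 0], [0, 0, 0]], [[0, 0, 0], [0, 0, 0]]])

```text
clock: 20.75
position: [441.4, -240.3, 259.1]
ee_rot: [0.993, -0.119, 0.001, 0.004]
contact_force: [0.1, -0.2, -0.3]
gripper_width: 16.4
grasp_force: 58.5
```

```bash
cat > mug.py <<'E'
from plan import *
from bench import get_image
from scipy.optimize import least_squares
s=arm.read_state();m=get_image("wrist");import sys;pickle.dump((s,m),open(sys.argv[1]+".pkl","wb"))
cv2.imwrite("pics/"+sys.argv[1]+".png",m["img"][:,:,::-1])
print(s["position"],s["joints"].round(2),s["gripper_width"],R.from_quat(s["ee_rot"]).as_matrix().round(3).tolist())
k,l,b=blobs(m,(95,60,15),(125,255,255),300);print([x[1:] for x in b]);print(proj(m,(519,-259,95),s),proj(m,(519,-259,5),s))
E
python3 mug.py w8
```

```text
[ 441.38178845 -240.2888652   259.05498146] [-0.17  0.15 -0.25  0.01 -1.17  1.5 ] 16.35548932458323 [[0.972, -0.237, 0.002], [-0.237, -0.972, -0.009], [0.004, 0.008, -1.0]]
[(np.int32(6443), [271.8, 107.0], [218, 55, 99, 100])]
[272.01281593 111.45140732] [272.06087382 114.48014446]
```

View pics/w8.png

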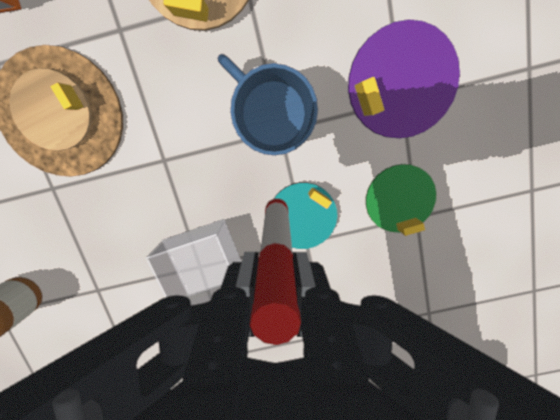

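That was the last of my ten pictures, so from here I use numbers only. The mug's rim is centred near (274,109). The red marker is held straight, foot ring at (277,204).

```bash
cat >> mug.py <<'E'
def mug(m,s):
    k,l,b=blobs(m,(95,60,15),(125,255,255),300);b=max(b,key=lambda x:x[1])
    c=max(cv2.findContours((l==b[0]).astype(np.uint8),0,1)[0],key=cv2.contourArea)
    P=np.array([plane(m,p[0],95,s)[:2] for p in c])
    f=lambda v:np.hypot(P[:,0]-v[0],P[:,1]-v[1])-41
    r=least_squares(f,[519,-259],loss="soft_l1",f_scale=1.0);return r.x.round(1),np.median(np.abs(r.fun)).round(2)
def foot(m,s,lo,hi,L=97,box=(240,185,315,225)):
    k,l,b=blobs(m,lo,hi,8,box);b=max(b,key=lambda x:x[1]);print(b[1:])
    T=np.array(m["mount"]);u,v=b[2];d=T[:3,:3]@np.array([(u-m["cx"])/m["fx"],(v-m["cy"])/m["fy"],1]);return T[:3,3]+d*(L-T[2,3])/d[2]
E
sed 's/^s=arm.*/import sys/;/imwrite/d' mug.py > m2.py; python3 - <<'E'
import sys;sys.argv=["","w8"]
from plan import *
from scipy.optimize import least_squares
s,m=pickle.load(open("w8.pkl","rb"))
exec(open("mug.py").read()[open("mug.py").read().index("def mug"):])
print(mug(m,s),foot(m,s,(0,110,25),(8,255,255)))
E
```

```text
(np.int32(48), [276.0, 202.1], [267, 200, 19, 7])
(array([ 520.6, -260. ]), np.float64(1.66)) [ 9.10525348  1.95734659 97.        ]
```

```bash
python3 - <<'E'
from plan import *
q=Rdown(-14,-8)
plan([((542.7,-263.2,235),q,6),((542.7,-263.2,130),q,5),((542.7,-263.2,112),q,2)],1,0)
E
```

```text
[[[1.7,0.0,0.4],[0.0,-1.0,0.0]],[[1.8,0.0,0.4],[0.0,-2.0,0.0]],[[1.7,-0.1,0.3],[0.0,-1.0,0.0]],[[1.8,0.0,0.3],[0.0,-2.0,0.0]],[[1.7,0.0,0.2],[0.0,-1.0,0.0]],[[1.8,0.0,0.2],[1.0,-1.0,0.0]],[[0.3,0.0,2.1],[0.0,0.0,0.0]],[[0.3,0.0,2.1],[0.0,0.0,0.0]],[[0.2,0.0,2.1],[0.0,0.0,0.0]],[[0.3,0.1,2.1],[0.0,0.0,0.0]],[[0.3,0.0,2.0],[0.0,0.0,0.0]],[[0.1,0.0,0.9],[0.0,0.0,0.0]]]
[[[0.2,0.0,0.9],[0.0,0.0,0.0]]]
```

Request:
drive_tool(deltas=[[[1.7, 0, 0.4], [0, -1, 0]], [[1.8, 0, 0.4], [0, -2, 0]], [[1.7, -0.1, 0.3], [0, -1, 0]], [[1.8, 0, 0.3], [0, -2, 0]], [[1.7, 0, 0.2], [0, -1, 0]], [[1.8, 0, 0.2], [1, -1, 0]], [[0, 0, 0], [0, 0, 0]], [[0, 0, 0], [0, 0, 0]]])

```text
clock: 21.6
position: [543.2, -262.2, 235.6]
ee_rot: [0.991, -0.118, -0.066, -0.012]
contact_force: [0.0, -0.6, 0.3]
gripper_width: 16.7
grasp_force: 58.5
```

```bash
python3 - <<'E'
from plan import *
q=Rdown(-14,-8);s=arm.read_state();print(s["position"])
plan([((542.7,-263.2,130),q,6),((542.7,-263.2,110),q,3)],1,0)
E
```

```text
[ 543.17580827 -262.22765088  235.59658842]
[[[0.2,0.0,1.7],[0.0,0.0,0.0]],[[0.3,0.1,1.8],[0.0,0.0,0.0]],[[0.2,0.0,1.7],[0.0,0.0,0.0]],[[0.2,0.0,1.8],[0.0,0.0,0.0]],[[0.3,0.1,1.7],[0.0,0.0,0.0]],[[0.2,0.0,1.8],[0.0,0.0,0.0]],[[0.1,0.0,0.6],[0.0,0.0,0.0]],[[0.1,0.0,0.7],[0.0,0.0,0.0]],[[0.1,0.0,0.6],[0.0,0.0,0.0]]]
```

Request:
drive_tool(deltas=[[[0.2, 0, 1.7], [0, 0, 0]], [[0.3, 0.1, 1.8], [0, 0, 0]], [[0.2, 0, 1.7], [0, 0, 0]], [[0.2, 0, 1.8], [0, 0, 0]], [[0.3, 0, 1.7], [0, 0, 0]], [[0.2, 0, 1.8], [0, 0, 0]], [[0, 0, 0], [0, 0, 0]]])

```text
clock: 22.3
position: [540.7, -261.9, 128.5]
ee_rot: [0.991, -0.118, -0.068, -0.013]
contact_force: [-0.5, 0.6, -0.7]
gripper_width: 16.5
grasp_force: 58.5
```

Request:
drive_tool(deltas=[[[0.1, 0, 0.6], [0, 0, 0]], [[0.1, 0, 0.7], [0, 0, 0]], [[0.1, 0, 0.6], [0, 0, 0]], [[0, 0, 0], [0, 0, 0]], [[0, 0, 0], [0, 0, 0]]])

```text
clock: 22.8
position: [543.4, -263.2, 111.1]
ee_rot: [0.991, -0.118, -0.066, -0.012]
contact_force: [-0.6, -0.4, 0.1]
gripper_width: 16.3
grasp_force: 58.5
```

Request:
drive_tool(deltas=[[[0, 0, 0.2], [0, 0, 0]], [[0, 0, 0.2], [0, 0, 0]], [[0, 0, 0], [0, 0, 0]], [[0, 0, 0], [0, 0, 0]]])

```text
clock: 23.2
position: [542.8, -263.0, 107.0]
ee_rot: [0.991, -0.118, -0.066, -0.012]
contact_force: [0.2, -0.0, 0.0]
gripper_width: 16.6
grasp_force: 58.5
```

Request:
drive_tool(deltas=[[[0, 0, 0.2], [0, 0, 0]], [[0, 0, 0], [0, 0, 0]], [[0, 0, 0], [0, 0, 0]]])

```text
clock: 23.5
position: [543.1, -263.2, 106.1]
ee_rot: [0.991, -0.118, -0.065, -0.012]
contact_force: [-0.4, -0.8, 4.8]
gripper_width: 16.8
grasp_force: 59.2
```

Request:
drive_tool(deltas=[[[0, 0, 0.15], [0, 0, 0]], [[0, 0, 0], [0, 0, 0]], [[0, 0, 0], [0, 0, 0]]])

```text
clock: 23.8
position: [543.3, -263.3, 105.9]
ee_rot: [0.991, -0.118, -0.065, -0.012]
contact_force: [-0.5, 1.5, 9.7]
gripper_width: 16.9
grasp_force: 59.8
```

Request:
drive_tool(deltas=[[[0, 0, -0.1], [0, 0, 0]], [[0, 0, 0], [0, 0, 0]], [[0, 0, 0], [0, 0, 0]], [[0, 0, 0], [0, 0, 0]], [[0, 0, 0], [0, 0, 0]]], claw=3.6)

```text
clock: 24.3
position: [542.3, -262.8, 104.1]
ee_rot: [0.991, -0.118, -0.066, -0.012]
contact_force: [1.0, 0.6, 0.1]
gripper_width: 36.4
grasp_force: 0.0
```

Request:
drive_tool(deltas=[[[0, 0, -1], [0, 0, 0]], [[0, 0, -2], [0, 0, 0]], [[0, 0, -2], [0, 0, 0]], [[0, 0, -3], [0, 0, 0]], [[0, 0, -4], [0, 0, 0]], [[-2, 0, -4], [0, 2, 0]], [[-4, 0, -1], [0, 2, 0]], [[-4, 0, 0], [0, 2, 0]], [[-3, 0, 0], [0, 2, 0]], [[0, 0, 0], [0, 0, 0]], [[0, 0, 0], [0, 0, 0]]])

```text
clock: 25.4
position: [437.7, -239.1, 284.8]
ee_rot: [0.993, -0.119, 0.005, -0.004]
contact_force: [-0.0, -0.4, 0.2]
gripper_width: 36.2
grasp_force: 0.0
```

```bash
cat > chk.py <<'E'
import sys
from plan import *
from bench import get_image
from scipy.optimize import least_squares
src=open("mug.py").read();exec(src[src.index("def mug"):])
def line2(views,lo,hi):
    L=[];N=[]
    for mm,box,st in views:
        k,l,b=blobs(mm,lo,hi,30,box);b=max(b,key=lambda x:x[1]);ys,xs=np.nonzero(l==b[0]);P=np.c_[xs,ys].astype(np.float32)
        rc=cv2.minAreaRect(P);v=cv2.fitLine(P,cv2.DIST_L2,0,.01,.01).ravel()[:2]
        e,a=ray(mm,rc[0],st);_,a2=ray(mm,np.array(rc[0])+10*v,st);n=np.cross(a,a2);N.append(n/np.linalg.norm(n));L.append((e,a));print(b[1:])
    p,er=tri(L);ax=np.cross(*N);ax/=np.linalg.norm(ax);ax*=np.sign(ax[2]);return p.round(1),np.round(er,1),ax.round(2)
RED=((0,110,25),(8,255,255));BLUE=((106,110,25),(130,255,255))
E
python3 - <<'E'
from chk import *
s=arm.read_state();m=get_image("wrist");sc=get_image("scene");pickle.dump((s,m,sc),open("w9.pkl","wb"));print(s["position"],s["joints"].round(2))
print(mug(m,s))
print(line2([(m,(200,0,360,260),s),(sc,(170,140,250,240),None)],*RED))
E
```

```text
[ 437.72846547 -239.13687475  284.78095032] [-0.18  0.13 -0.2  -0.01 -1.23  1.51]
(array([ 518.7, -260.1]), np.float64(2.1))
(np.int32(495), [268.3, 83.7], [256, 70, 24, 31])
(np.int32(113), [197.7, 208.5], [194, 199, 9, 20])
(array([ 540.4, -257. ,  121.3]), array([1.7, 1.7]), array([0.81, 0.12, 0.58]))
```

```bash
python3 - <<'E'
from plan import *
plan([((445,-60,275),Rdown(-14,2),5),((465,150,275),Rdown(-13,12),6),((470,300,250),Rdown(-13,26),6),((495,333,190),Rdown(-12.7,36),5),((518,330.5,160),Rdown(-12.7,40),4)],1,0)
E
```

```text
[[[-0.7,-3.5,0.2],[0.0,0.0,0.0]],[[-0.8,-3.5,0.2],[0.0,1.0,0.0]],[[-0.7,-3.5,0.2],[0.0,0.0,0.0]],[[-0.7,-3.5,0.2],[0.0,0.0,0.0]],[[-0.8,-3.6,0.2],[0.0,1.0,0.0]],[[-0.5,-3.5,0.0],[0.0,2.0,0.0]],[[-0.5,-3.4,0.0],[0.0,1.0,0.0]],[[-0.5,-3.5,0.0],[0.0,2.0,0.0]],[[-0.5,-3.5,-0.1],[0.0,1.0,0.0]],[[-0.5,-3.5,0.0],[0.0,2.0,-1.0]],[[-0.4,-3.4,-0.1],[0.0,2.0,0.0]],[[-0.5,-2.5,0.3],[0.0,2.0,0.0]]]
[[[-0.6,-2.4,0.3],[0.0,3.0,0.0]],[[-0.6,-2.5,0.3],[0.0,2.0,0.0]],[[-0.6,-2.5,0.2],[0.0,2.0,0.0]],[[-0.6,-2.4,0.3],[0.0,2.0,0.0]],[[-0.6,-2.5,0.2],[0.0,3.0,0.0]],[[-0.2,-0.7,1.2],[0.0,2.0,0.0]],[[-0.3,-0.8,1.2],[0.0,2.0,0.0]],[[-0.3,-0.7,1.3],[0.0,2.0,0.0]],[[-0.3,-0.8,1.2],[0.0,2.0,0.0]],[[-0.4,-0.7,1.1],[0.0,2.0,0.0]],[[0.0,-0.1,1.0],[0.0,1.0,0.0]],[[0.0,0.0,0.9],[0.0,1.0,0.0]]]
[[[0.0,-0.1,1.0],[0.0,1.0,0.0]],[[0.0,-0.1,0.9],[0.0,1.0,0.0]]]
```

Request:
drive_tool(deltas=[[[-0.7, -3.5, 0.2], [0, 0, 0]], [[-0.8, -3.5, 0.2], [0, 1, 0]], [[-0.7, -3.5, 0.2], [0, 0, 0]], [[-0.7, -3.5, 0.2], [0, 0, 0]], [[-0.8, -3.6, 0.2], [0, 1, 0]], [[-0.5, -3.5, 0], [0, 2, 0]], [[-0.5, -3.4, 0], [0, 1, 0]], [[-0.5, -3.5, 0], [0, 2, 0]], [[-0.5, -3.5, -0.1], [0, 1, 0]], [[-0.5, -3.5, 0], [0, 2, -1]], [[-0.4, -3.4, -0.1], [0, 2, 0]], [[-0.5, -2.5, 0.3], [0, 2, 0]]])

```text
clock: 26.7
position: [466.8, 178.6, 271.1]
ee_rot: [0.986, -0.109, 0.125, 0.011]
contact_force: [0.7, -0.3, 0.4]
gripper_width: 36.2
grasp_force: 0.0
```

Request:
drive_tool(deltas=[[[-0.6, -2.4, 0.3], [0, 3, 0]], [[-0.6, -2.5, 0.3], [0, 2, 0]], [[-0.6, -2.5, 0.2], [0, 2, 0]], [[-0.6, -2.4, 0.3], [0, 2, 0]], [[-0.6, -2.5, 0.2], [0, 3, 0]], [[-0.2, -0.7, 1.2], [0, 2, 0]], [[-0.3, -0.8, 1.2], [0, 2, 0]], [[-0.3, -0.7, 1.3], [0, 2, 0]], [[-0.3, -0.8, 1.2], [0, 2, 0]], [[-0.4, -0.7, 1.1], [0, 2, 0]], [[0, 0, 0], [0, 0, 0]], [[0, 0, 0], [0, 0, 0]]])

```text
clock: 27.9
position: [494.5, 333.5, 189.6]
ee_rot: [0.944, -0.106, 0.31, 0.032]
contact_force: [0.2, -0.5, 0.7]
gripper_width: 35.8
grasp_force: 0.0
```

```bash
python3 - <<'E'
from chk import *
s=arm.read_state();m=get_image("wrist");sc=get_image("scene");pickle.dump((s,m,sc),open("w10.pkl","wb"))
print(s["position"],s["joints"].round(2),R.from_quat(s["ee_rot"]).as_matrix().round(3).tolist())
for z in(-27,0,27):print(proj(m,np.array([556.5,322.8,109])+z*np.array([-.643*.978,.643*.208,.766]),s).round(1))
print(line2([(m,(180,120,380,330),s),(sc,(410,160,440,220),None)],*BLUE))
plan([((518,330.5,160),Rdown(-12.7,40),5)],1,0)
E
```

```text
[494.52822247 333.48430366 189.5530088 ] [ 0.99  0.25 -0.76  1.14 -0.65 -0.61] [[0.786, -0.22, 0.578], [-0.18, -0.975, -0.127], [0.592, -0.004, -0.806]]
[270.2 198.5]
[269.9 208.3]
[269.5 220.2]
(np.int32(902), [280.7, 212.9], [269, 190, 26, 45])
(np.int32(148), [422.1, 186.6], [419, 176, 7, 22])
(array([552.9, 316.6, 106.5]), array([1.4, 1.4]), array([-0.66,  0.1 ,  0.75]))
[[[0.0,0.0,0.8],[0.0,1.0,0.0]],[[0.0,-0.1,0.8],[0.0,0.0,0.0]],[[0.0,0.0,0.7],[0.0,1.0,0.0]],[[0.0,0.0,0.8],[0.0,1.0,0.0]],[[0.0,-0.1,0.8],[0.0,1.0,0.0]]]
```

```bash
python3 - <<'E'
from plan import *
q=Rdown(-12.7,40)
plan([((510.7,327,158.6),q,4),((560.6,315.9,97.3),q,7)],1,0)
s,m,sc=pickle.load(open("w10.pkl","rb"));print(m["cx"],m["fx"])
E
```

```text
[[[-0.1,0.1,0.9],[0.0,1.0,0.0]],[[-0.2,0.1,0.9],[0.0,1.0,0.0]],[[-0.1,0.1,0.9],[0.0,1.0,0.0]],[[-0.2,0.0,0.9],[0.0,1.0,0.0]],[[0.0,0.0,1.1],[0.0,0.0,0.0]],[[0.0,0.0,1.2],[0.0,0.0,0.0]],[[0.0,0.0,1.1],[0.0,0.0,0.0]],[[0.0,0.0,1.2],[0.0,0.0,0.0]],[[-0.1,0.0,1.1],[0.0,0.0,0.0]],[[0.0,0.1,1.1],[0.0,0.0,0.0]],[[0.0,0.0,1.2],[0.0,0.0,0.0]]]
275.1068717666083 314.7833440104695
```

Request:
drive_tool(deltas=[[[-0.1, 0.1, 0.9], [0, 1, 0]], [[-0.2, 0.1, 0.9], [0, 1, 0]], [[-0.1, 0.1, 0.9], [0, 1, 0]], [[-0.2, 0, 0.9], [0, 1, 0]], [[0, 0, 0], [0, 0, 0]], [[0, 0, 0], [0, 0, 0]]])

```text
clock: 28.6
position: [510.7, 326.8, 159.0]
ee_rot: [0.933, -0.105, 0.343, 0.035]
contact_force: [-0.3, 0.8, -0.2]
gripper_width: 35.6
grasp_force: 0.0
```

```bash
python3 - <<'E'
from chk import *
s=arm.read_state();m=get_image("wrist");sc=get_image("scene")
print(s["position"],s["joints"].round(2),R.from_quat(s["ee_rot"]).as_matrix().round(3).tolist())
print(line2([(m,(180,120,380,330),s),(sc,(410,160,440,220),None)],*BLUE))
plan([((560.6,315.9,97.3),Rdown(-12.7,40),7)],1,0)
E
```

```text
[510.73125044 326.75114395 159.01600725] [ 0.88  0.3  -0.84  1.48 -0.62 -0.87] [[0.742, -0.22, 0.633], [-0.172, -0.975, -0.137], [0.648, -0.007, -0.762]]
(np.int32(1175), [277.4, 228.0], [264, 202, 31, 51])
(np.int32(148), [422.1, 186.6], [419, 176, 7, 22])
(array([552.6, 316.9, 106.1]), array([1.3, 1.3]), array([-0.65,  0.09,  0.75]))
[[[0.0,0.0,1.1],[0.0,0.0,0.0]],[[0.0,0.0,1.2],[0.0,0.0,0.0]],[[0.0,0.0,1.1],[0.0,0.0,0.0]],[[-0.1,0.0,1.2],[0.0,0.0,0.0]],[[0.0,0.0,1.1],[0.0,0.0,0.0]],[[0.0,0.0,1.2],[0.0,0.0,0.0]],[[0.0,0.1,1.1],[0.0,0.0,0.0]]]
```

Request:
drive_tool(deltas=[[[0, 0, 1.1], [0, 0, 0]], [[0, 0.1, 1.2], [0, 0, 0]], [[0, 0, 1.1], [0, 0, 0]], [[-0.1, 0, 1.2], [0, 0, 0]], [[0, 0, 1.1], [0, 0, 0]], [[0, 0, 1.2], [0, 0, 0]], [[0, 0, 1], [0, 0, 0]], [[0, 0, 0], [0, 0, 0]], [[0, 0, 0], [0, 0, 0]]])

```text
clock: 29.6
position: [559.4, 315.3, 97.8]
ee_rot: [0.933, -0.105, 0.343, 0.035]
contact_force: [0.6, -0.4, 0.8]
gripper_width: 36.0
grasp_force: 0.0
```

Request:
drive_tool(deltas=[[[0, 0, 0], [0, 0, 0]], [[0, 0, 0], [0, 0, 0]], [[0, 0, 0], [0, 0, 0]], [[0, 0, 0], [0, 0, 0]], [[0, 0, 0], [0, 0, 0]]], claw=1.2)

```text
clock: 30.1
position: [559.3, 316.6, 98.1]
ee_rot: [0.933, -0.104, 0.343, 0.034]
contact_force: [-1.6, 5.5, 2.2]
gripper_width: 16.6
grasp_force: 58.6
```

Request:
drive_tool(deltas=[[[0, 0, -0.5], [0, 0, 0]], [[0, 0, -1], [0, 0, 0]], [[0, 0, -1], [0, 0, 0]], [[0, 0, -1.5], [0, 0, 0]], [[0, 0, -1.5], [0, 0, 0]], [[0, 0, -1], [0, 0, 0]], [[0, 0, 0], [0, 0, 0]]])

```text
clock: 30.8
position: [517.4, 323.1, 147.0]
ee_rot: [0.933, -0.105, 0.343, 0.036]
contact_force: [0.2, 0.1, -0.2]
gripper_width: 16.6
grasp_force: 58.5
```

```bash
python3 - <<'E'
from chk import *
s=arm.read_state();sc=get_image("scene")
k,l,b=blobs(sc,(104,90,25),(130,255,255),4,(395,110,450,225));print([x[1:] for x in b])
f=max(b,key=lambda x:x[2][1]);q=R.from_quat(s["ee_rot"]).as_matrix();p=s["position"]
e,d=ray(sc,f[2]);z=q[:,2];t=np.linalg.lstsq(np.c_[d,-z],p-e,rcond=None)[0];print("foot ring dist",t[1],"miss",(q.T@(e+d*t[0]-p-z*t[1])).round(1))
plan([((470,330,225),Rdown(-12.7,36),5),((460,250,280),Rdown(-13,20),6),((465,60,280),Rdown(-14,5),8),((442,-239,270),Rdown(-14,4),10)],1,0)
E
```

```text
[(np.int32(138), [424.0, 161.1], [420, 151, 9, 21]), (np.int32(24), [421.5, 204.5], [419, 203, 6, 4])]
foot ring dist 101.30805144228147 miss [ 1.4 -4.7 -0. ]
[[[0.3,0.1,-1.8],[0.0,-1.0,0.0]],[[0.2,0.0,-1.8],[0.0,-1.0,0.0]],[[0.3,0.1,-1.9],[0.0,-1.0,0.0]],[[0.1,0.1,-1.8],[0.0,0.0,0.0]],[[0.2,0.0,-1.8],[0.0,-1.0,0.0]],[[0.7,1.3,-0.7],[0.0,-3.0,0.0]],[[0.6,1.4,-0.7],[0.0,-2.0,0.0]],[[0.6,1.3,-0.7],[0.0,-3.0,0.0]],[[0.5,1.4,-0.8],[0.0,-3.0,0.0]],[[0.6,1.3,-0.7],[0.0,-3.0,0.0]],[[0.4,1.3,-0.9],[0.0,-2.0,0.0]],[[0.6,2.3,0.2],[0.0,-2.0,0.0]]]
[[[0.5,2.3,0.2],[0.0,-2.0,0.0]],[[0.6,2.3,0.1],[0.0,-2.0,0.0]],[[0.6,2.3,0.2],[0.0,-2.0,1.0]],[[0.6,2.3,0.1],[0.0,-2.0,0.0]],[[0.6,2.3,0.1],[0.0,-1.0,0.0]],[[0.6,2.3,0.1],[0.0,-2.0,0.0]],[[0.7,2.3,0.0],[-1.0,-2.0,0.0]],[[0.5,3.0,0.2],[0.0,0.0,0.0]],[[0.4,2.9,0.1],[0.0,0.0,0.0]],[[0.5,3.0,0.2],[0.0,0.0,0.0]],[[0.5,2.9,0.2],[0.0,-1.0,0.0]],[[0.5,3.0,0.2],[0.0,0.0,0.0]]]
[[[0.4,2.9,0.1],[0.0,0.0,0.0]],[[0.5,3.0,0.2],[0.0,0.0,0.0]],[[0.5,3.0,0.2],[0.0,0.0,0.0]],[[0.5,2.9,0.1],[0.0,0.0,0.0]],[[0.4,3.0,0.2],[0.0,0.0,0.0]]]
```

Request:
drive_tool(deltas=[[[0.3, 0.1, -1.8], [0, -1, 0]], [[0.2, 0, -1.8], [0, -1, 0]], [[0.3, 0.1, -1.9], [0, -1, 0]], [[0.1, 0.1, -1.8], [0, 0, 0]], [[0.2, 0, -1.8], [0, -1, 0]], [[0.7, 1.3, -0.7], [0, -3, 0]], [[0.6, 1.4, -0.7], [0, -2, 0]], [[0.6, 1.3, -0.7], [0, -3, 0]], [[0.5, 1.4, -0.8], [0, -3, 0]], [[0.6, 1.3, -0.7], [0, -3, 0]], [[0.4, 1.3, -0.9], [0, -2, 0]], [[0.6, 2.3, 0.2], [0, -2, 0]]])

```text
clock: 32.05
position: [461.7, 226.8, 281.1]
ee_rot: [0.981, -0.11, 0.158, 0.015]
contact_force: [0.9, -0.4, -0.9]
gripper_width: 16.8
grasp_force: 58.3
```

Request:
drive_tool(deltas=[[[0.5, 2.3, 0.2], [0, -2, 0]], [[0.6, 2.3, 0.1], [0, -2, 0]], [[0.6, 2.3, 0.2], [0, -2, 1]], [[0.6, 2.3, 0.1], [0, -2, 0]], [[0.6, 2.3, 0.1], [0, -1, 0]], [[0.6, 2.3, 0.1], [0, -2, 0]], [[0.7, 2.3, 0], [-1, -2, 0]], [[0.5, 3, 0.2], [0, 0, 0]], [[0.4, 2.9, 0.1], [0, 0, 0]], [[0.5, 3, 0.2], [0, 0, 0]], [[0.5, 2.9, 0.2], [0, -1, 0]], [[0.5, 3, 0.2], [0, 0, 0]]])

```text
clock: 33.25
position: [454.0, -91.0, 273.6]
ee_rot: [0.992, -0.121, 0.035, 0.009]
contact_force: [-0.4, -0.3, -0.2]
gripper_width: 16.4
grasp_force: 58.3
```

Request:
drive_tool(deltas=[[[0.4, 2.9, 0.1], [0, 0, 0]], [[0.5, 3, 0.2], [0, 0, 0]], [[0.5, 3, 0.2], [0, 0, 0]], [[0.5, 2.9, 0.1], [0, 0, 0]], [[0.4, 3, 0.2], [0, 0, 0]], [[0, 0, 0], [0, 0, 0]], [[0, 0, 0], [0, 0, 0]]])

```text
clock: 33.95
position: [441.5, -239.3, 268.4]
ee_rot: [0.992, -0.121, 0.035, 0.008]
contact_force: [-0.4, 0.9, -1.3]
gripper_width: 16.3
grasp_force: 58.4
```

```bash
python3 - <<'E'
from chk import *
s=arm.read_state();m=get_image("wrist");sc=get_image("scene");t=get_image("top");pickle.dump((s,m,sc,t),open("w11.pkl","wb"));print(s["position"],s["joints"].round(2))
print(mug(m,s))
print(foot(m,s,(104,90,25),(130,255,255),101,(230,180,320,230)))
print(line2([(m,(200,0,360,170),s),(sc,(170,140,250,240),None)],*RED))
print(line2([(t,(330,200,410,290),None),(sc,(170,140,250,240),None)],*RED))
E
```

```text
[ 441.45056338 -239.28376344  268.35121922] [-0.16  0.11 -0.28  0.01 -1.11  1.49]
(array([ 520.5, -260.1]), np.float64(1.61))
(np.int32(47), [273.0, 194.3], [264, 192, 19, 7])
[ 14.49521269  -0.39084848 101.        ]
(np.int32(477), [272.8, 102.8], [262, 89, 22, 30])
(np.int32(118), [194.4, 207.1], [189, 198, 11, 20])
(array([ 536. , -263. ,  121.1]), array([0.7, 0.7]), array([ 0.03, -0.01,  1.  ]))
(np.int32(92), [376.3, 233.6], [369, 229, 15, 10])
(np.int32(118), [194.4, 207.1], [189, 198, 11, 20])
(array([ 534.1, -264.1,  119.1]), array([0., 0.]), array([ 0.  , -0.02,  1.  ]))
```

```bash
python3 - <<'E'
from plan import *
q=Rdown(-14,6)
plan([((495.8,-255.5,272),q,5),((495.8,-255.5,252),q,1)],1,0)
E
```

```text
[[[1.1,0.1,0.0],[0.0,0.0,0.0]],[[1.1,0.1,0.1],[0.0,1.0,0.0]],[[1.2,0.1,0.0],[0.0,0.0,0.0]],[[1.1,0.0,0.1],[0.0,0.0,0.0]],[[1.1,0.1,0.0],[0.0,1.0,0.0]],[[-0.2,0.0,2.0],[0.0,0.0,0.0]]]
```

Request:
drive_tool(deltas=[[[1.1, 0.1, 0], [0, 0, 0]], [[1.1, 0.1, 0.1], [0, 1, 0]], [[1.2, 0.1, 0], [0, 0, 0]], [[1.1, 0, 0.1], [0, 0, 0]], [[1.1, 0.1, 0], [0, 1, 0]], [[0, 0, 0], [0, 0, 0]], [[0, 0, 0], [0, 0, 0]]])

```text
clock: 34.8
position: [496.0, -255.5, 272.1]
ee_rot: [0.991, -0.119, 0.054, 0.01]
contact_force: [0.3, -0.2, -0.2]
gripper_width: 16.5
grasp_force: 58.4
```

```bash
python3 - <<'E'
from chk import *
s=arm.read_state();t=get_image("top");sc=get_image("scene");print(s["position"])
print(line2([(t,(330,200,410,290),None),(sc,(170,140,250,240),None)],*RED))
k,l,b=blobs(sc,(106,110,25),(130,255,255),5,(150,90,260,235));print([x[1:] for x in b])
q=R.from_quat(s["ee_rot"]);foot=s["position"]+q.apply([3,-1.5,101]);print(foot,proj(sc,foot),proj(sc,s["position"]))
plan([((495.8,-255.5,140),Rdown(-14,6),8),((495.8,-255.5,118),Rdown(-14,6),3)],1,0)
E
```

```text
[ 495.98109136 -255.51922045  272.11989729]Traceback (most recent call last):
  File "<stdin>", line 3, in <module>
  File "chk.py", line 9, in line2
    k,l,b=blobs(mm,lo,hi,30,box);b=max(b,key=lambda x:x[1]);ys,xs=np.nonzero(l==b[0]);P=np.c_[xs,ys].astype(np.float32)
                                   ~~~^^^^^^^^^^^^^^^^^^^^^
ValueError: max() iterable argument is empty
```

```bash
python3 - <<'E'
from chk import *
s=arm.read_state();sc=get_image("scene")
for nm,c in(("b",((104,90,25),(130,255,255))),("r",RED)):
    k,l,b=blobs(sc,*c,5,(150,90,260,235));print(nm,[x[1:] for x in b])
q=R.from_quat(s["ee_rot"]);f=s["position"]+q.apply([3,-1.5,101]);print(f,proj(sc,f),proj(sc,s["position"]))
plan([((495.8,-255.5,140),Rdown(-14,6),8),((495.8,-255.5,118),Rdown(-14,6),3)],1,0)
E
```

```text
b [(np.int32(186), [183.5, 144.8], [178, 133, 12, 25]), (np.int32(21), [192.2, 187.6], [189, 186, 7, 4]), (np.int32(755), [201.5, 219.9], [183, 200, 36, 35])]
r [(np.int32(118), [195.3, 206.9], [190, 197, 11, 21])]
[ 509.55784241 -258.07372761  172.36594303] [192.51733211 184.97386835] [185.12471198 148.45092765]
[[[-0.2,0.0,1.6],[0.0,0.0,0.0]],[[-0.2,0.0,1.7],[0.0,0.0,0.0]],[[-0.1,0.0,1.6],[0.0,0.0,0.0]],[[-0.2,0.0,1.7],[0.0,0.0,0.0]],[[-0.2,-0.1,1.6],[0.0,0.0,0.0]],[[-0.2,0.0,1.7],[0.0,0.0,0.0]],[[-0.2,0.0,1.6],[0.0,0.0,0.0]],[[-0.2,0.0,1.7],[0.0,0.0,0.0]],[[-0.1,0.0,0.7],[0.0,0.0,0.0]],[[0.0,0.0,0.7],[0.0,0.0,0.0]],[[-0.1,0.0,0.8],[0.0,0.0,0.0]]]
```

Request:
drive_tool(deltas=[[[-0.2, 0, 1.6], [0, 0, 0]], [[-0.2, 0, 1.7], [0, 0, 0]], [[-0.1, 0, 1.6], [0, 0, 0]], [[-0.2, 0, 1.7], [0, 0, 0]], [[-0.2, 0, 1.6], [0, 0, 0]], [[-0.2, 0, 1.7], [0, 0, 0]], [[-0.2, 0, 1.6], [0, 0, 0]], [[-0.2, 0, 1.7], [0, 0, 0]], [[0, 0, 0], [0, 0, 0]], [[0, 0, 0], [0, 0, 0]]])

```text
clock: 35.95
position: [495.6, -256.5, 140.1]
ee_rot: [0.991, -0.119, 0.054, 0.011]
contact_force: [0.2, -0.9, -0.1]
gripper_width: 16.7
grasp_force: 58.4
```

Request:
drive_tool(deltas=[[[-0.1, 0, 0.7], [0, 0, 0]], [[0, 0, 0.7], [0, 0, 0]], [[-0.1, 0, 0.8], [0, 0, 0]], [[0, 0, 0.3], [0, 0, 0]], [[0, 0, 0], [0, 0, 0]], [[0, 0, 0], [0, 0, 0]]])

```text
clock: 36.55
position: [496.3, -256.8, 114.5]
ee_rot: [0.991, -0.119, 0.054, 0.01]
contact_force: [0.8, 0.1, 0.3]
gripper_width: 16.7
grasp_force: 58.4
```

Request:
drive_tool(deltas=[[[0, 0, 0.2], [0, 0, 0]], [[0, 0, 0.1], [0, 0, 0]], [[0, 0, 0], [0, 0, 0]], [[0, 0, 0], [0, 0, 0]]])

```text
clock: 36.95
position: [496.5, -256.9, 111.6]
ee_rot: [0.991, -0.119, 0.054, 0.01]
contact_force: [0.2, -0.8, -0.2]
gripper_width: 16.6
grasp_force: 58.4
```

Request:
drive_tool(deltas=[[[0, 0, 0.2], [0, 0, 0]], [[0, 0, 0], [0, 0, 0]], [[0, 0, 0], [0, 0, 0]]])

```text
clock: 37.25
position: [497.1, -257.1, 110.3]
ee_rot: [0.991, -0.119, 0.055, 0.011]
contact_force: [-1.0, -0.6, 5.3]
gripper_width: 16.6
grasp_force: 59.2
```

Touching the mug floor; releasing and withdrawing along the marker.

Request:
drive_tool(deltas=[[[0, 0, 0], [0, 0, 0]], [[0, 0, 0], [0, 0, 0]], [[0, 0, 0], [0, 0, 0]], [[0, 0, 0], [0, 0, 0]], [[0, 0, 0], [0, 0, 0]]], claw=3.4)

```text
clock: 37.75
position: [496.6, -256.9, 109.4]
ee_rot: [0.991, -0.119, 0.054, 0.01]
contact_force: [0.2, 0.6, 0.0]
gripper_width: 33.3
grasp_force: 0.0
```

Request:
drive_tool(deltas=[[[0, 0, -1], [0, 0, 0]], [[0, 0, -2], [0, 0, 0]], [[0, 0, -2], [0, 0, 0]], [[0, 0, -3], [0, 0, 0]], [[0, 0, -4], [0, 0, 0]], [[-2, 0, -3], [0, 0, 0]], [[-3, 0, 0], [0, 0, 0]], [[-2, 0, 0], [0, 0, 0]], [[0, 0, 0], [0, 0, 0]], [[0, 0, 0], [0, 0, 0]], [[0, 0, 0], [0, 0, 0]], [[0, 0, 0], [0, 0, 0]]])

```text
clock: 38.95
position: [414.0, -235.6, 250.9]
ee_rot: [0.991, -0.119, 0.054, 0.01]
contact_force: [-0.5, 0.4, 0.9]
gripper_width: 33.7
grasp_force: 0.0
```

```bash
python3 - <<'E'
from chk import *
s=arm.read_state();m=get_image("wrist");sc=get_image("scene");t=get_image("top");print(s["position"]);pickle.dump((s,m,sc,t),open("w12.pkl","wb"))
print(mug(m,s))
for n,c in(("red",RED),("blue",((108,150,25),(130,255,255)))):
    for nm,im,bx in(("w",m,(180,0,380,260)),("sc",sc,(160,140,250,245)),("top",t,(330,200,410,290))):
        print(n,nm,[(int(x[1]),x[2],x[3]) for x in blobs(im,*c,15,bx)[2]])
# bystanders & rest: scene diff vs start
v=pickle.load(open("v0.pkl","rb"))["scene"]
for n,lo,hi,bx in(("orange",(4,200,120),(15,255,255),(290,240,350,345)),("mug",(95,60,15),(125,255,255),(175,214,225,250)),("tray",(80,80,40),(97,255,255),(360,200,440,255)),("trivlid",(20,200,100),(32,255,255),(280,210,325,260)),("jarw",(0,0,90),(180,70,255),(328,146,348,160)),("black",(0,0,0),(180,255,38),(374,170,392,202))):
    for im in(v,sc):
        k,l,b=blobs(im,lo,hi,15,bx);b=max(b,key=lambda x:x[1],default=None);print(n,b and (int(b[1]),b[2]),end=" ")
    print()
a=cv2.cvtColor(v["img"],7);b=cv2.cvtColor(sc["img"],7);print("box diff",cv2.absdiff(a,b)[160:198,228:266].mean())
E
```

```text
[ 414.03921163 -235.60821649  250.89455057]
(array([ 517.6, -259.6]), np.float64(2.61))
red w [(681, [268.8, 71.1], [257, 53, 24, 40])]
red sc [(124, [195.6, 207.1], [190, 197, 12, 21])]
red top [(95, [375.5, 233.6], [368, 229, 15, 10])]
blue w [(583, [270.1, 137.6], [258, 122, 24, 32])]
blue sc [(108, [199.8, 192.3], [196, 183, 9, 21])]
blue top [(79, [370.5, 255.5], [365, 250, 13, 12])]
orange (589, [327.4, 318.5]) orange (600, [327.4, 318.6]) 
mug (675, [203.8, 232.2]) mug (847, [202.3, 229.3]) 
tray (2422, [400.2, 230.3]) tray (2519, [400.7, 229.6]) 
trivlid None trivlid (34, [287.2, 232.6]) 
jarw (231, [337.7, 151.3]) jarw (232, [337.7, 151.4]) 
black (120, [383.4, 185.8]) black (111, [383.6, 185.6]) 
box diff 4.410664819944598
```

```bash
python3 - <<'E'
from chk import *
s,m,sc,t=pickle.load(open("w12.pkl","rb"))
for w,a,b in(((268.8,71.1),(195.6,207.1),(375.5,233.6)),((270.1,137.6),(199.8,192.3),(370.5,255.5))):
    p,e=tri([ray(m,w,s),ray(sc,a),ray(t,b)]);print(p.round(1),np.round(e,1))
# trivet lid centre in top
k,l,b=blobs(t,(20,180,90),(32,255,255),10,(225,170,305,255));print([x[1:] for x in b],[plane(t,x[2],30).round(0) for x in b])
m2=get_image("wrist");print(arm.read_state()["clock"])
E
```

```text
[ 535.6 -261.5  122.5] [1.4 1.2 0.9]
[ 484.8 -250.1  120.8] [1. 1. 1.]
[(np.int32(51), [277.3, 210.9], [275, 206, 6, 11])] [array([592., -44.,  30.])]
39.15
```

```bash
python3 -c "
from bench import arm
print(arm.job_done())"
```

```text
the job is handed in; nothing more can be done
None
```

I handed the job in at about 39 s: the lid lies flat, tab up, on the trivet, and the red and blue markers stand cap-up in the upright mug. Final camera measurements put both caps at the height expected with their feet on the mug floor, and showed no sign that the black marker, tape gun, clear box or jar had moved; no verdict was returned.

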